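# Change over the blood-grouping bench

## Task

Set up the bench for blood grouping: take the spent yellow-capped bottle out of the yellow stand and stand it upright in the white discard tray, then seat the fresh yellow-capped bottle in the yellow stand and the small blue-capped bottle in the blue stand. Lay the purple-capped blood tube in the white cradle, its middle over the cradle's middle, and leave the red-capped and the yellow-capped tube where they lie. Keep the bottles upright and set everything down gently, without dropping it.

Things in the scene. Friction and masses are not known exactly. Their poses are not given: they have to be found in the camera images.
- fresh_yellow: the fresh yellow reagent bottle: small white dropper bottle with a yellow screw cap and a yellow band: body 22 mm diameter, shoulder 46 mm above its base, cap 12 mm thick, 58 mm high over all, 20 to 35 g. Starts upright on the bench, away from the stands. Origin at the centre of its base, z up along the bottle. Grip it round the body under the shoulder
- fresh_blue: the blue reagent bottle: small white dropper bottle with a blue screw cap and a blue band: body 22 mm diameter, shoulder 46 mm above its base, cap 12 mm thick, 58 mm high over all, 20 to 35 g. Starts upright on the bench. Origin at the centre of its base, z up along the bottle. Grip it round the body under the shoulder
- spent_bottle: the spent yellow bottle, looks like the fresh one: small white dropper bottle with a yellow screw cap and a yellow band: body 22 mm diameter, shoulder 46 mm above its base, cap 12 mm thick, 58 mm high over all, 20 to 35 g. Starts seated in the yellow stand, its base 6 mm above the bench. Origin at the centre of its base, z up along the bottle. Grip it round the body under the shoulder
- tube_purple: blood tube with a purple cap, lying on its side: 85 mm long, 14 mm wide (cap 17 mm), 17 mm high, 16 to 28 g; grip it across, at or within 10 mm of the middle, towards the cap. Origin at the middle of its length on the underside (the surface it lies on), y along the tube towards the cap, z up
- tube_red: blood tube with a red cap, lying on its side: 85 mm long, 14 mm wide (cap 17 mm), 17 mm high; not wanted, to be left where it lies. Origin at the middle of its length on the underside (the surface it lies on), y along the tube towards the cap, z up
- tube_yellow: blood tube with a yellow cap, lying on its side: 85 mm long, 14 mm wide (cap 17 mm), 17 mm high; not wanted, to be left where it lies. Origin at the middle of its length on the underside (the surface it lies on), y along the tube towards the cap, z up
- blue_stand: fixed blue bottle stand: a flared blue cup on a round steel foot 66 mm across. Cup: mouth 43 mm across at the rim 24 mm above the bench, narrowing as a funnel to a straight bore 27 mm across below 13 mm; the bottle's base comes to rest on the seat 6 mm above the bench. Origin at the centre of the foot's underside, z up
- yellow_stand: fixed yellow bottle stand: a flared yellow cup on a round steel foot 66 mm across. Cup: mouth 43 mm across at the rim 24 mm above the bench, narrowing as a funnel to a straight bore 27 mm across below 13 mm; the bottle's base comes to rest on the seat 6 mm above the bench. Origin at the centre of the foot's underside, z up; the spent bottle stands in it at the start
- tube_cradle: fixed white tube cradle: plate 58 x 86 mm, 6 mm thick, origin under its centre, z up. Two saddles 12 mm thick stand at y = -33 and +33 mm, 22 mm high; each notch has a flat floor 12 mm above the bench, 20 mm wide, flaring to 42 mm at the top. The tube lies in both notches along y, middle over middle, cap at either end; between the saddles (54 mm) it is open for fingers down to the plate
- discard_tray: fixed white open square tray for spent bottles, 104 x 104 mm, walls 3 mm thick and 20 mm high, inner floor 3 mm above the bench. Origin at the centre of its underside, z up
Things that resemble listed ones, but are neither listed nor needed, are in the scene too. Leave any green or orange look-alike of the spent_bottle alone.

How it is judged:
At the end, for the whole second after the job is handed in: Blue bottle in the blue, fresh yellow in the yellow stand (8 mm off axis, 4 mm off seat), spent one on the tray floor, all upright within 0.15 rad; purple tube in both cradle notches (8 mm across, 15 along, 0.2 rad); other tubes within 20 mm of their start; all released and at rest (horizontal distance between fresh_yellow and yellow_stand below 0.008 m and z of fresh_yellow in the frame of yellow_stand below 0.01 m and angle between each of fresh_yellow, fresh_blue, spent_bottle's own z axis and vertical below 0.15 rad and linear speed of each of fresh_yellow, fresh_blue, spent_bottle, tube_purple below 0.03 m/s and contact force between the fingers and fresh_yellow below 0.05 N and horizontal distance between fresh_blue and blue_stand below 0.008 m and z of fresh_blue in the frame of blue_stand below 0.01 m and contact force between the fingers and fresh_blue below 0.05 N and x of spent_bottle in the frame of discard_tray between -0.042 and 0.042 m and y of spent_bottle in the frame of discard_tray between -0.042 and 0.042 m and z of spent_bottle in the frame of discard_tray below 0.008 m and contact force between the fingers and spent_bottle below 0.05 N and x of tube_purple in the frame of tube_cradle between -0.008 and 0.008 m and y of tube_purple in the frame of tube_cradle between -0.015 and 0.015 m and z of tube_purple in the frame of tube_cradle between 0.009 and 0.018 m and angle between the y axis of tube_purple and the y axis of tube_cradle, either way round below 0.2 rad and contact force between the fingers and tube_purple below 0.05 N and distance of each of tube_red, tube_yellow from where it was at the start of the episode below 0.02 m); the robot touches nothing.
It fails at once if a bottle is tipped over (angle between any of spent_bottle, fresh_yellow, fresh_blue's own z axis and vertical above 1 rad).
It fails at once if one of the four things is let fall from a height ((linear speed of spent_bottle above 1 m/s and contact force between the fingers and spent_bottle below 0.01 N) or (linear speed of fresh_yellow above 1 m/s and contact force between the fingers and fresh_yellow below 0.01 N) or (linear speed of fresh_blue above 1 m/s and contact force between the fingers and fresh_blue below 0.01 N) or (linear speed of tube_purple above 1 m/s and contact force between the fingers and tube_purple below 0.01 N)).
It fails at once if the red-capped or the yellow-capped tube is moved away (distance of any of tube_red, tube_yellow from where it was at the start of the episode above 0.02 m).
It also fails if it takes over 109 s, if anything falls off the work surface, if the arm or the gripper's body presses on something with over 40 N, if the wrist force passes 120 N, or if a joint passes its speed limit or range.

## Robot

A 6-joint arm with a two-finger parallel gripper is mounted at the origin on a cart in front of the work surface, level with it; the furniture and walls round the work are solid. World frame = base frame: x ahead of the robot, y to its left, z up, the work surface at z = 0. Lengths are in m, angles in rad, forces in N, time in s.
With the tool pointing down it reaches from about 0.25 to 0.775 m from the base axis. Payload 4 kg.
Tool frame: the origin (TCP) lies between the finger pads; the fingertips stand 17 mm ahead of it and the grasp point (between the pads) lies 2 mm behind it; x points along the fingers, y is the direction in which the jaws open and shut, and the axes are right-handed (so a half turn about x gives the same grasp; the last joint's range is limited). The gripper opens to 85 mm and grips with 20 to 120 N. Pads are 22 mm wide; open, the fingers measure 114 mm over their backs; the gripper's body (76 mm by 85 mm) begins 54 mm behind the grasp point. The pads swing forward as they close: fully open they stand 13 mm farther back than shut.
Start: joints at [1.193, 0.087, 1.371, -0, 1.684, -0.103], TCP at [0.149, 0.529, 0.225] pointing down, gripper open.
Joint ranges: [-3.1, 3.1], [-0.76, 2.03], [0.27, 2.55], [-1.08, 4.22], [0.17, 2.65], [-2.57, 2.57]. Speed limits (rad/s): [2.79, 2.79, 3.14, 3.14, 3.14, 3.14].

## Interface

Orientations are given as [roll, pitch, yaw] about the fixed x, y, z axes, in that order (R = Rz(yaw) Ry(pitch) Rx(roll)).
In Python, from plant import bot gives the robot as it stands. The module is installed in compiled form; this text tells all that it offers.
- The arm moves only by the tool play_rows, never from a script. Its arguments are lists of equal length, an entry for each row: "slide": the shift along the tool's x, y, z in m, a list of three; "roll": the turn about the tool's x in degrees; "grip": the finger opening in m, from 0 to 0.0854. A call has 1 to 12 rows; each row is the pose to reach, as a shift and turn from the pose measured when the call began, along the tool's axes at that moment; what a row does not reach only later rows make up. A row lasts 1/8 s, in which the tool goes at most 62.5 mm and 10.7 degrees, less where a joint would pass 70% of its speed; a pose out of reach is approached as far as the arm can. A call with a gripper value outside its range is refused whole. The fingers move at their own pace and stop on an object; "force" is the grip in N (left out, the last holds). Time passes only in rows, so rows that repeat a pose let the fingers close. It gives the time, the measured TCP pose, the force and the opening at its end, in the units of the state.
- bot.get_obs(): the state, without advancing time (a new reading comes with each control period).
- bot.read_camera(name): name is "scene" or "side" or "wrist"; returns (picture, depth): 400x640x3 uint8, blue, green, red; 400x640 float32, m along the optical axis (not along the pixel's ray), 0 where there is no reading.
- bot.get_calibration(name): a dict with "fovy" (degrees; the focal length in pixels is half the picture's height over the tangent of half this angle, whatever the lens; pixels are square), "cx", "cy" (the principal point, pixels), "k1" (the pictures are not rectified: a ray, as slopes to the right and down, at radius r is drawn at 1 + k1 r^2 times it, then the intrinsics apply), "rvec" (rotation vector, rad) and "tvec" (3), from world to camera coordinates, as OpenCV has them. Camera axes: x right, y down, z forward; pixel columns grow to the right and rows downward; lengths in m; the calibration is good to about 2 mm. A picture is of the moment at which its call begins: read the wrist's pose just before it. get_calibration takes no time and is no camera call; for the wrist camera it gives the pose at the moment of the call.
- bot.close_job(): hands the job in, once; it reports no verdict.
The state is a dict: "time_s": time; "joint_positions": joint angles; "joint_velocities": joint speeds; "joint_torque": joint torques, N m; "ee_pos": TCP position; "eef_rot": TCP orientation; "contact_force": force on the tool from outside, world axes, zero at the start; "ft_torque": the same for the moment, N m; "grip_width": finger opening in m.
Only numpy, scipy, OpenCV 4.12 (cv2) and the standard library are available. Lean on these libraries where they do the work, as an engineer would, in place of code of your own. Each camera call takes 0.05 s, during which the arm holds its last target.

## Working session

There is one attempt and no reset: what is moved stays moved. The work goes in short steps, Python scripts to look and compute and a tool call to move; the robot and the scene stay as the last step left them, time stands still between calls to the robot, and variables do not carry over. Pictures are saved under pics/ and viewed, and the job is handed in when it is done.

Besides the shell and the picture viewer there is one more tool, called after "Call:" in YAML: its name, and indented under it one key for each argument. play_rows: Moves the arm, as the interface text tells. Its arguments: {"type":"object","properties":{"slide":{"type":"array"},"roll":{"type":"array"},"grip":{"type":"array"},"force":{"type":"number"}},"required":["slide","roll","grip"]}

```bash
ls; mkdir -p pics
cat > h.py <<'E'
import numpy as np, cv2
from plant import bot
def K(c,shape=(400,640)):
    f=shape[0]/2/np.tan(np.radians(c['fovy'])/2); return f
def snap(name,fn):
    c=bot.get_calibration(name); p,d=bot.read_camera(name)
    cv2.imwrite(f'pics/{fn}.png',p); np.savez(f'pics/{fn}.npz',p=p,d=d,**{k:np.array(v) for k,v in c.items()})
    return p,d,c
def load(fn):
    z=np.load(f'pics/{fn}.npz'); c={k:z[k] for k in ('fovy','cx','cy','k1','rvec','tvec')}
    return z['p'],z['d'],c
def rays(c,uv):
    f=K(c); uv=np.atleast_2d(np.array(uv,float))
    Km=np.array([[f,0,float(c['cx'])],[0,f,float(c['cy'])],[0,0,1]])
    u=cv2.undistortPoints(uv.reshape(-1,1,2),Km,np.array([float(c['k1']),0,0,0])).reshape(-1,2)
    R,_=cv2.Rodrigues(np.array(c['rvec'],float)); t=np.array(c['tvec'],float).reshape(3)
    return -R.T@t, np.c_[u,np.ones(len(u))]@R   # unit-depth rays in world
def plane(c,uv,z):
    o,r=rays(c,uv); s=(z-o[2])/r[:,2]; return o+r*s[:,None]
def deproj(c,d,uv):
    o,r=rays(c,uv); uv=np.atleast_2d(uv).astype(int); return o+r*d[uv[:,1],uv[:,0]][:,None]
E
python3 - <<'E'
from h import *
for n in('scene','side','wrist'):
    p,d,c=snap(n,n+'0'); print(n,c)
print(bot.get_obs())
E
```

```text
pics
scene {'fovy': 51.767856879445716, 'cx': 325.52364675314686, 'cy': 200.84524413180017, 'k1': -0.024235266128271676, 'rvec': array([ 2.061772  , -1.20231023,  0.51110795]), 'tvec': array([-0.20554555,  0.33133555,  0.77738845])}
side {'fovy': 57.069284207818505, 'cx': 316.93861155885094, 'cy': 197.2424136800779, 'k1': -0.06876673351878565, 'rvec': array([ 0.0340951 , -2.77599277,  1.41334119]), 'tvec': array([0.50379635, 0.03414207, 0.98294952])}
wrist {'fovy': 67.26577386437528, 'cx': 321.5582328400063, 'cy': 196.53627228884602, 'k1': -0.043681357402831064, 'rvec': array([-2.29062782, -1.73304198, -0.27911809]), 'tvec': array([-0.55008432, -0.04034613,  0.38046099])}
{'time_s': 0.15, 'joint_positions': array([ 1.19289666e+00,  8.78248252e-02,  1.37189765e+00,  2.58982472e-06,
        1.68362233e+00, -1.03133632e-01]), 'joint_velocities': array([-0.00254535, -0.00380396, -0.00274861,  0.00137645, -0.00183648,
        0.00081377]), 'joint_torque': array([ 1.90191342e-03, -3.52372849e+01, -3.13679552e+01, -4.33733715e-05,
        8.01776536e-03, -8.47478994e-07]), 'ee_pos': array([0.14910274, 0.52899586, 0.22429119]), 'eef_rot': array([-1.67539893,  1.56904417, -1.95016467]), 'contact_force': array([ 0.08353353, -0.45823765,  0.40290842]), 'ft_torque': array([-0.04886119, -0.02342672,  0.0034199 ]), 'grip_width': 0.08525999006546083}
```

View pics/scene0.png

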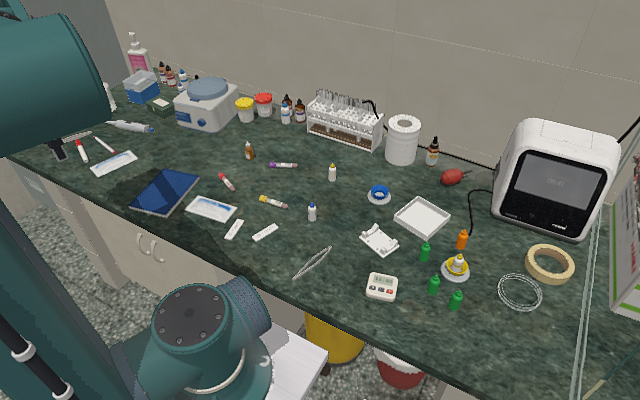

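View pics/side0.png

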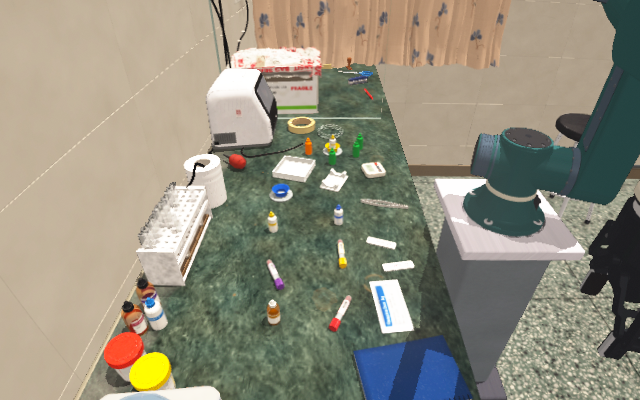

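View pics/wrist0.png

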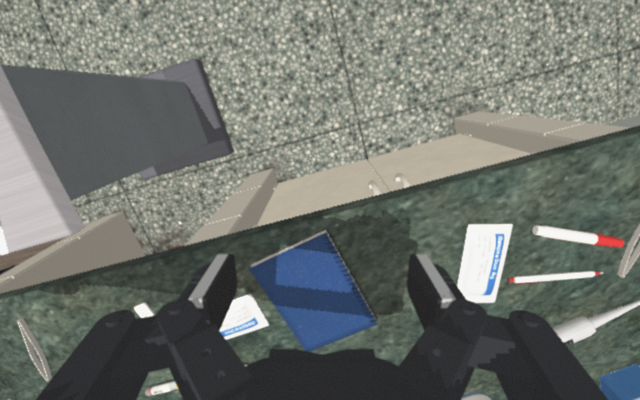

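Scene view: spent bottle in the yellow stand at (457,265). Fresh yellow candidate at (332,172), blue bottle at (312,211), purple tube at (283,165), cradle at (379,240), tray at (422,217) and blue stand at (380,195). The bottles at (285,112) at the back are other ones, and the green and orange look-alikes surround the yellow stand.

Run:
```python
from h import *
p,d,c=load('scene0')
cv2.imwrite('pics/crop_a.png',cv2.resize(p[130:330,210:480],(800,592),interpolation=cv2.INTER_CUBIC))
hsv=cv2.cvtColor(p,cv2.COLOR_BGR2HSV)
R=dict(yel=((20,90,90),(35,255,255)),blue=((100,120,60),(125,255,255)),purp=((126,60,40),(165,255,255)),red=((0,130,80),(8,255,255)),green=((45,150,60),(80,255,255)),orange=((9,170,120),(18,255,255)))
for n in ('scene0','side0'):
  p,d,c=load(n); hsv=cv2.cvtColor(p,cv2.COLOR_BGR2HSV)
  for k,(a,b) in R.items():
    m=cv2.inRange(hsv,a,b); N,L,S,C=cv2.connectedComponentsWithStats(m)
    for i in range(1,N):
      if S[i,4]<12: continue
      ys,xs=np.where((L==i)&(d>0)); 
      if len(ys)==0: continue
      P=deproj(c,d,np.c_[xs,ys])
      q=np.median(P,0)
      if np.hypot(*q[:2])<0.9 and q[0]>0.1: print(n,k,C[i].round(0),S[i,4],'med',q.round(3),'zrange',np.percentile(P[:,2],[3,97]).round(3))
```

```text
scene0 yel [244. 103.] 203 med [0.742 0.502 0.064] zrange [-0.002  0.068]
scene0 yel [332. 165.] 19 med [0.608 0.087 0.051] zrange [0.044 0.058]
scene0 yel [263. 198.] 51 med [0.434 0.207 0.012] zrange [-0.002  0.017]
scene0 yel [459. 256.] 31 med [ 0.459 -0.318  0.055] zrange [0.002 0.062]
scene0 yel [531. 268.] 105 med [ 0.544 -0.468  0.01 ] zrange [-0.001  0.021]
scene0 yel [456. 266.] 198 med [ 0.459 -0.321  0.02 ] zrange [0.002 0.032]
scene0 yel [547. 278.] 15 med [ 0.528 -0.505  0.016] zrange [0.011 0.023]
scene0 yel [564. 280.] 25 med [ 0.543 -0.541  0.015] zrange [0.003 0.022]
scene0 yel [552. 281.] 13 med [ 0.529 -0.517  0.012] zrange [0.003 0.023]
scene0 yel [332. 340.] 1586 med [ 0.453 -0.005 -0.624] zrange [-0.764 -0.496]
scene0 blue [284. 104.] 18 med [0.794 0.373 0.067] zrange [0.061 0.076]
scene0 blue [183. 117.] 88 med [0.6   0.644 0.043] zrange [0.032 0.061]
scene0 blue [201. 123.] 29 med [0.599 0.566 0.046] zrange [0.041 0.052]
scene0 blue [164. 191.] 1652 med [0.323 0.466 0.011] zrange [0.008 0.014]
scene0 blue [379. 191.] 162 med [ 0.616 -0.057  0.017] zrange [0.0
[... 2191 characters left out ...]
-0.633  0.198] zrange [0.194 0.201]
side0 red [298.  68.] 14 med [ 0.594 -0.629  0.194] zrange [0.188 0.198]
side0 red [318.  70.] 29 med [ 0.517 -0.631  0.184] zrange [0.143 0.199]
side0 red [237. 161.] 199 med [ 0.759 -0.196  0.033] zrange [0.01  0.043]
side0 red [147. 288.] 35 med [0.822 0.339 0.064] zrange [0.057 0.066]
side0 red [334. 324.] 115 med [0.46  0.375 0.014] zrange [0.001 0.018]
side0 green [358. 146.] 137 med [ 0.378 -0.286  0.03 ] zrange [0.003 0.052]
side0 green [332. 157.] 77 med [ 0.463 -0.231  0.028] zrange [-0.001  0.05 ]
side0 orange [308. 147.] 96 med [ 0.543 -0.299  0.024] zrange [-0.001  0.052]
side0 orange [273. 311.] 76 med [0.574 0.369 0.042] zrange [0.029 0.047]
```

View pics/crop_a.png

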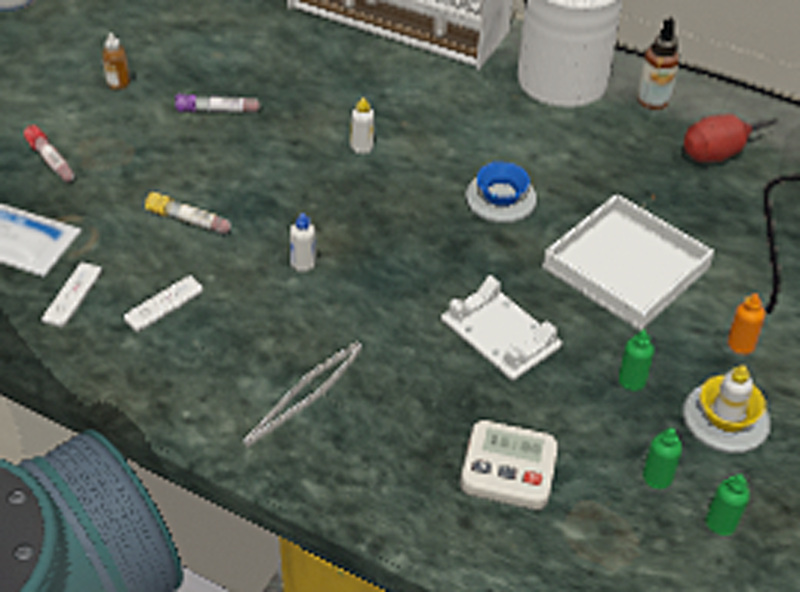

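```bash
cat >> h.py <<'E'
def cloud(fn):
    p,d,c=load(fn); ys,xs=np.where(d>0); return deproj(c,d,np.c_[xs,ys]),p[ys,xs]
from scipy.optimize import least_squares
def circ(P,c0,r):
    f=lambda q: np.hypot(P[:,0]-q[0],P[:,1]-q[1])-r
    s=least_squares(f,c0,loss='soft_l1',f_scale=0.002); return s.x,np.std(f(s.x))
E
python3 - <<'E'
from h import *
o=bot.get_obs(); 
from scipy.spatial.transform import Rotation as Rn
print(Rn.from_euler('xyz',o['eef_rot']).as_matrix().round(3))
for fn in('scene0','side0'):
  P,col=cloud(fn); 
  print(fn,'bench z',np.median(P[(abs(P[:,0]-.5)<.1)&(abs(P[:,1]-.0)<.15),2]).round(4))
  for n,c0,z in(('fresh_y',(.613,.09),(.01,.044)),('blue',(.447,.059),(.01,.044)),('spent',(.462,-.32),(.034,.05)),('g1',(.46,-.235),(.01,.044)),('g2',(.378,-.288),(.01,.044)),('g3',(.361,-.344),(.01,.044)),('or',(.54,-.303),(.01,.044))):
    m=(np.hypot(P[:,0]-c0[0],P[:,1]-c0[1])<.025)&(P[:,2]>z[0])&(P[:,2]<z[1])
    if m.sum()<5: continue
    q,s=circ(P[m],c0,.011); print(n,m.sum(),q.round(4),'sd',s.round(4))
  for n,c0 in(('ystand',(.462,-.32)),('bstand',(.613,-.062))):
    m=(np.hypot(P[:,0]-c0[0],P[:,1]-c0[1])<.03)&(abs(P[:,2]-.0235)<.0025)
    q,s=circ(P[m],c0,.0225); print(n,m.sum(),q.round(4),s.round(4))
  # tray, cradle
  for n,c0,r,z in(('tray',(.56,-.17),.09,(.012,.024)),('cradle',(.47,-.13),.06,(.004,.03))):
    m=(np.hypot(P[:,0]-c0[0],P[:,1]-c0[1])<r)&(P[:,2]>z[0])&(P[:,2]<z[1])&(col.min(1)>90)
    rect=cv2.minAreaRect((P[m,:2]*1000).astype(np.float32)); print(n,m.sum(),rect)
  for n,c0,r in(('purple',(.55,.235),.07),('yel',(.42,.185),.06),('red',(.43,.34),.06)):
    m=(np.hypot(P[:,0]-c0[0],P[:,1]-c0[1])<r)&(P[:,2]>.006)&(P[:,2]<.03)
    rect=cv2.minAreaRect((P[m,:2]*1000).astype(np.float32)); print(n,m.sum(),rect)
E
```

```text
[[-0.001  0.271  0.962]
 [-0.002  0.962 -0.271]
 [-1.    -0.002 -0.   ]]
scene0 bench z -0.0015
fresh_y 84 [0.6117 0.0906] sd 0.0022
blue 97 [0.4469 0.0587] sd 0.0018
spent 70 [ 0.4636 -0.3186] sd 0.002
g1 121 [ 0.4633 -0.2408] sd 0.0018
g2 127 [ 0.3843 -0.2896] sd 0.0017
g3 126 [ 0.3697 -0.3439] sd 0.0019
or 117 [ 0.5438 -0.3067] sd 0.0025
ystand 78 [ 0.4627 -0.3185] 0.0051
bstand 48 [ 0.6069 -0.0598] 0.0017
tray 291 ((580.3954467773438, -192.12408447265625), (106.25804138183594, 108.03897094726562), 74.5384521484375)
cradle 545 ((455.6109313964844, -128.43612670898438), (85.41691589355469, 58.30410385131836), 68.35037231445312)
purple 112 ((586.1421508789062, 242.7832794189453), (15.224929809570312, 83.5255355834961), 28.76294708251953)
yel 143 ((440.01556396484375, 175.96519470214844), (15.420351028442383, 84.87311553955078), 5.697502613067627)
red 111 ((443.4566955566406, 340.0389404296875), (87.14783477783203, 16.152864456176758), 66.7004165649414)
side0 bench z 0.0002
fresh_y 99 [0.6133 0.0894] sd 0.0017
blue 98 [0.4495 0.0585] sd 0.0019
spent 32 [ 0.4654 -0.3188] sd 0.0026
g1 69 [ 0.4653 -0.2399] sd 0.002
g2 62 [ 0.3862 -0.2891] sd 0.0023
g3 50 [ 0.3703 -0.3431] sd 0.0026
or 59 [ 0.5454 -0.3058] sd 0.0021
ystand 31 [ 0.464  -0.3204] 0.0053
bstand 55 [ 0.6102 -0.0582] 0.0019
tray 218 ((583.08935546875, -191.24407958984375), (109.69701385498047, 104.90372467041016), 73.97176361083984)
cradle 348 ((458.7977294921875, -123.56375122070312), (84.77983856201172, 56.82450485229492), 69.00981903076172)
purple 194 ((588.6749877929688, 246.0575714111328), (15.681808471679688, 81.44519805908203), 26.052967071533203)
yel 167 ((442.8564758300781, 178.8473358154297), (16.347980499267578, 83.11211395263672), 1.9945570230484009)
red 275 ((445.84039306640625, 343.36474609375), (84.5917739868164, 16.7769718170166), 63.80255889892578)
```

```bash
cat >> h.py <<'E'
from scipy.spatial.transform import Rotation as Rn
def plan(*tg):
    """targets (x,y,z,jaw angle deg or None); prints slide, roll from the present pose"""
    o=bot.get_obs(); R=Rn.from_euler('xyz',o['eef_rot']).as_matrix(); p=np.array(o['ee_pos'])
    a0=np.degrees(np.arctan2(R[1,1],R[0,1]))
    print('t',round(o['time_s'],2),'pos',p.round(4),'jaw',a0.round(1),'j6',np.degrees(o['joint_positions'][5]).round(1),'w',round(o['grip_width'],4),'F',np.round(o['contact_force'],2))
    for t in tg:
        s=R.T@(np.array(t[:3])-p); r=0 if t[3] is None else a0-t[3]
        r=(r+180)%360-180
        j6=np.degrees(np.arctan2(t[1],t[0]))-(a0-r)
        print(t,'slide',s.round(4).tolist(),'roll',round(r,1),'j6 fin',round((j6+180)%360-180,1))
E
python3 -c "
from h import *
plan((.464,-.319,.17,-55))"
```

```text
t 0.15 pos [0.1491 0.529  0.2243] jaw 74.3 j6 -5.9 w 0.0853 F [ 0.08 -0.46  0.4 ]
(0.464, -0.319, 0.17, -55) slide [0.0555, -0.7307, 0.5332] roll 129.3 j6 fin 20.5
```

Call:
play_rows:
  slide:
    - [0.0,-0.73,0.533]
    - [0.0,-0.73,0.533]
    - [0.0,-0.73,0.533]
    - [0.0,-0.73,0.533]
    - [0.0,-0.73,0.533]
    - [0.0,-0.73,0.533]
    - [0.0,-0.73,0.533]
    - [0.0,-0.73,0.533]
    - [0.0,-0.73,0.533]
    - [0.0,-0.73,0.533]
    - [0.0,-0.73,0.533]
    - [0.0,-0.73,0.533]
  roll: [129,129,129,129,129,129,129,129,129,129,129,129]
  grip: [0.05,0.05,0.05,0.05,0.05,0.05,0.05,0.05,0.05,0.05,0.05,0.05]
  force: 30

```text
time_s: 1.65
ee_pos: [0.4105, -0.1758, 0.2253]
eef_rot: [0.819, 1.57, -1.713]
contact_force: [1.6, 0.1, -0.2]
grip_width: 0.0498
```

```bash
python3 -c "
from h import *
plan((.464,-.319,.17,-55))"
```

```text
t 1.65 pos [ 0.4105 -0.1758  0.2253] jaw -55.1 j6 24.6 w 0.0498 F [ 1.55  0.14 -0.17]
(0.464, -0.319, 0.17, -55) slide [0.0554, 0.1479, 0.0381] roll -0.1 j6 fin 20.5
```

Call:
play_rows:
  slide:
    - [0.0,0.06,0.015]
    - [0.02,0.12,0.03]
    - [0.055,0.148,0.038]
    - [0.055,0.148,0.038]
    - [0.055,0.148,0.038]
    - [0.055,0.148,0.038]
  roll: [0,0,0,0,0,0]
  grip: [0.05,0.05,0.05,0.05,0.05,0.05]

```text
time_s: 2.4
ee_pos: [0.4647, -0.3184, 0.1725]
eef_rot: [1.591, 1.567, -0.94]
contact_force: [0.6, -0.5, 0.9]
grip_width: 0.05
```

```bash
python3 -c "
from h import *
snap('wrist','w1')
plan((.464,-.319,.046,-55))"
```

```text
t 2.45 pos [ 0.4647 -0.3184  0.1726] jaw -55.0 j6 14.8 w 0.0501 F [ 0.15  0.32 -0.01]
(0.464, -0.319, 0.046, -55) slide [0.1266, -0.0005, 0.0009] roll 0.0 j6 fin 20.5
```

View pics/w1.png

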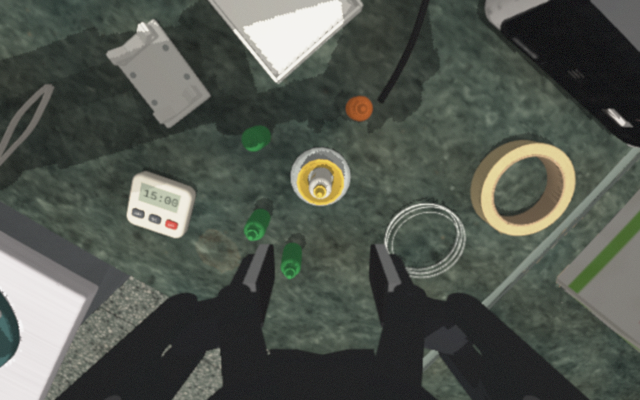

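The wrist view shows the yellow stand and spent bottle at about (320,182). The greens are at (256,138), (257,225) and (291,262), and the orange one is at (360,108). Next I check the position from this view.

```bash
cat >> h.py <<'E'
def fits(fn,items):
    P,col=cloud(fn)
    for n,c0,r,z,rad in items:
        m=(np.hypot(P[:,0]-c0[0],P[:,1]-c0[1])<r)&(P[:,2]>z[0])&(P[:,2]<z[1])
        if m.sum()<8: print(n,'few',m.sum()); continue
        q,s=circ(P[m],c0,rad); print(n,m.sum(),q.round(4),'sd',s.round(4),'zr',P[m,2].min().round(4),P[m,2].max().round(4))
E
python3 - <<'E'
from h import *
c0=(.464,-.319)
fits('w1',[('body',c0,.018,(.035,.05),.011),('cap',c0,.015,(.055,.07),.005),('rim',c0,.03,(.021,.026),.0222)])
P,col=cloud('w1')
m=(np.hypot(P[:,0]-c0[0],P[:,1]-c0[1])<.05)&(P[:,2]>.002)&(P[:,2]<.005)
import collections
p,d,c=load('w1'); print('plane z.024 at rim ctr (321,181)',plane(c,[(321,183)],.024),'captop',plane(c,[(320,191)],.064))
m=(np.hypot(P[:,0]-.58,P[:,1]+.19)<.09)&(P[:,2]>.012)&(P[:,2]<.024); print('tray vis',m.sum())
m=(np.hypot(P[:,0]-.457,P[:,1]+.126)<.06)&(P[:,2]>.003)&(P[:,2]<.024)
print(cv2.minAreaRect((P[m,:2]*1000).astype(np.float32)))
print('bench',np.median(P[(np.hypot(P[:,0]-.464,P[:,1]+.40)<.03),2]))
E
```

```text
body 276 [ 0.4615 -0.3181] sd 0.0017 zr 0.0351 0.05
cap 131 [ 0.4611 -0.318 ] sd 0.0016 zr 0.0552 0.0653
rim 693 [ 0.4625 -0.3179] sd 0.0025 zr 0.021 0.026
plane z.024 at rim ctr (321,181) [[ 0.46216457 -0.31922711  0.024     ]] captop [[ 0.46478501 -0.31624907  0.064     ]]
tray vis 945
((455.9817810058594, -123.34991455078125), (103.76101684570312, 98.52381134033203), 39.74773025512695)
bench 0.00038919168395179504
```

```bash
python3 -c "
from h import *
plan((.463,-.318,.046,-55))"
```

```text
t 2.45 pos [ 0.4647 -0.3184  0.1726] jaw -55.0 j6 14.8 w 0.0501 F [ 0.15  0.32 -0.01]
(0.463, -0.318, 0.046, -55) slide [0.1266, -0.0019, 0.0012] roll 0.0 j6 fin 20.5
```

Call:
play_rows:
  slide:
    - [0.04,-0.002,0.001]
    - [0.085,-0.002,0.001]
    - [0.115,-0.002,0.001]
    - [0.1265,-0.002,0.001]
    - [0.1265,-0.002,0.001]
    - [0.1265,-0.002,0.001]
    - [0.1265,-0.002,0.001]
    - [0.1265,-0.002,0.001]
    - [0.1265,-0.002,0.001]
  roll: [0,0,0,0,0,0,0,0,0]
  grip: [0.05,0.05,0.05,0.05,0.05,0.03,0.018,0.018,0.018]
  force: 30

```text
time_s: 3.58
ee_pos: [0.4632, -0.3179, 0.0464]
eef_rot: [1.624, 1.566, -0.907]
contact_force: [-0.0, 0.3, -0.3]
grip_width: 0.018
```

```bash
python3 -c "
from h import *
plan((.463,-.318,.13,-55))
snap('wrist','w2')"
```

```text
t 3.58 pos [ 0.4632 -0.3179  0.0464] jaw -55.0 j6 14.8 w 0.018 F [-0.02  0.27 -0.31]
(0.463, -0.318, 0.13, -55) slide [-0.0836, 0.0004, 0.0002] roll 0.0 j6 fin 20.5
```

View pics/w2.png

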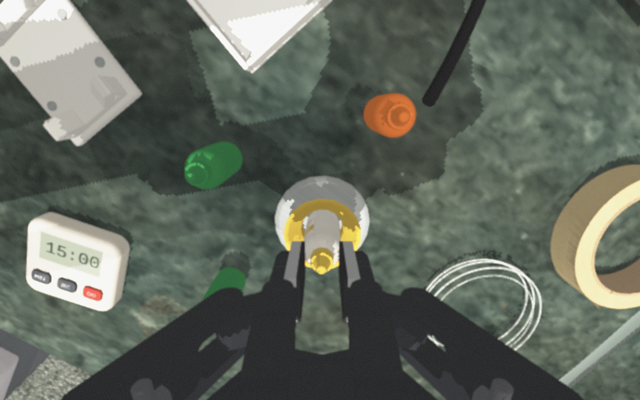

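Run:
```python
from h import *
p,d,c=load('w2'); f=K(c)
def proj(X): 
    return cv2.projectPoints(np.array(X,float).reshape(-1,1,3),np.array(c['rvec'],float),np.array(c['tvec'],float),np.array([[f,0,c['cx']],[0,f,c['cy']],[0,0,1]],float),np.array([float(c['k1']),0,0,0]))[0].reshape(-1,2)
print('tcp',proj([[.4632,-.3179,.0464]]),'tip',proj([[.4632,-.3179,.030]]))
print('bottle axis',proj([[.463,-.318,z] for z in(.01,.03,.052,.064)]).round(0).tolist())
for uv in((320,262),(320,240),(320,228),(316,215),(297,270),(297,290),(350,270),(347,250)): print(uv,deproj(c,d,[uv]).round(4))
fits('w2',[('body',(.463,-.318),.018,(.035,.05),.011),('cap',(.463,-.318),.012,(.056,.07),.005)])
cv2.imwrite('pics/w2c.png',cv2.resize(p[160:360,220:420],(600,600),interpolation=cv2.INTER_CUBIC))
```

```text
tcp [[322.6127693  251.12970057]] tip [[322.42484625 238.03295321]]
bottle axis [[322.0, 225.0], [322.0, 238.0], [323.0, 257.0], [323.0, 269.0]]
(320, 262) [[ 0.464  -0.3156  0.0613]]
(320, 240) [[ 0.469  -0.3121  0.0487]]
(320, 228) [[ 0.471  -0.3107  0.0386]]
(316, 215) [[ 0.4695 -0.3086  0.0184]]
(297, 270) [[ 0.4659 -0.3023  0.0835]]
(297, 290) [[ 0.4619 -0.3055  0.0905]]
(350, 270) [[ 0.4793 -0.3205  0.0844]]
(347, 250) [[ 0.4792 -0.3209  0.0662]]
body 803 [ 0.4615 -0.3185] sd 0.0017 zr 0.0351 0.05
cap 494 [ 0.4615 -0.3186] sd 0.0028 zr 0.056 0.0699
```

View pics/w2c.png

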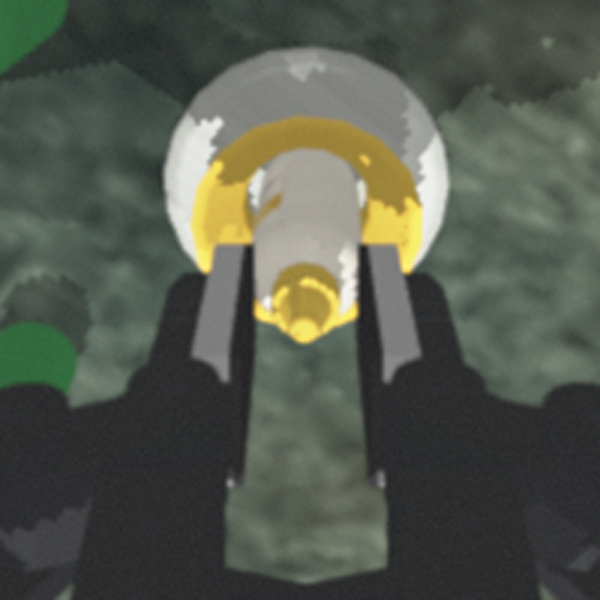

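The bottle sits between the pads, but 18 mm is what I commanded, so I close on to see where the fingers stop.

Call:
play_rows:
  slide:
    - [0,0,0]
    - [0,0,0]
    - [0,0,0]
  roll: [0,0,0]
  grip: [0.01,0.01,0.01]
  force: 30

```text
time_s: 4.0
ee_pos: [0.4631, -0.3179, 0.0463]
eef_rot: [1.612, 1.566, -0.919]
contact_force: [-0.2, 0.2, 0.4]
grip_width: 0.0106
```

Run:
```python
from h import *
p,d,c=snap('wrist','w3')
cv2.imwrite('pics/w3c.png',cv2.resize(p[160:360,220:420],(600,600),interpolation=cv2.INTER_CUBIC))
p,d,c=snap('scene','s3')
cv2.imwrite('pics/s3c.png',cv2.resize(p[200:320,380:540],(800,600),interpolation=cv2.INTER_CUBIC))
plan()
fits('w3',[('body',(.463,-.318),.018,(.035,.05),.011),('cap',(.463,-.318),.012,(.056,.07),.005)])
```

```text
t 4.1 pos [ 0.4631 -0.3179  0.0463] jaw -55.0 j6 14.8 w 0.0102 F [-0.28 -0.06  0.08]
body 541 [ 0.4618 -0.3184] sd 0.0016 zr 0.035 0.05
cap 445 [ 0.4612 -0.3184] sd 0.0023 zr 0.056 0.0699
```

View pics/w3c.png

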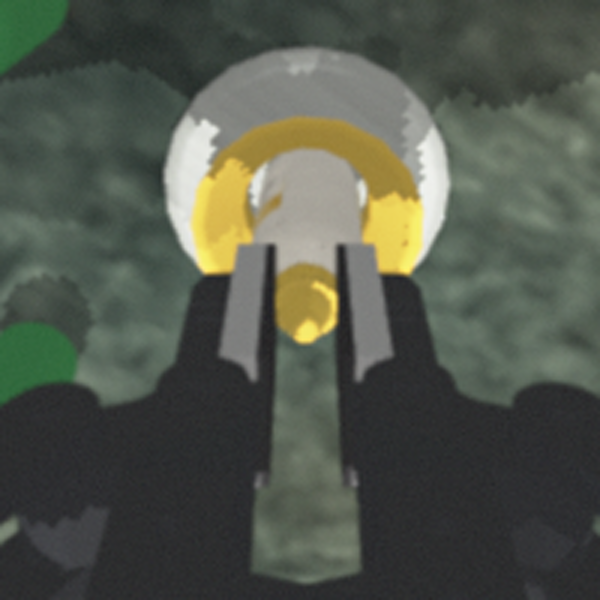

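View pics/s3c.png

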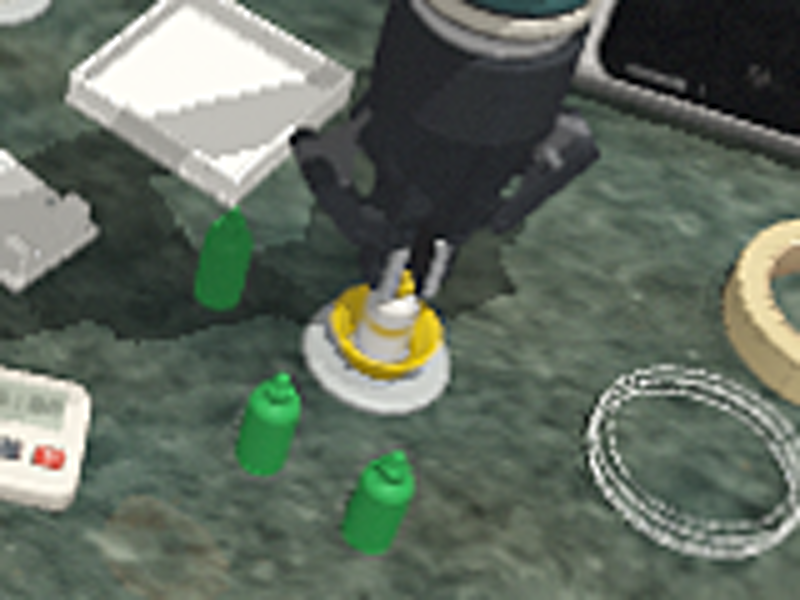

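The fingertips look too high: they close beside the cap, above the shoulder. I measure the tip height from the depth in both views.

Run:
```python
from h import *
for fn in('w3','s3'):
    p,d,c=load(fn); P,col=cloud(fn)
    if fn=='w3':
        for uv in((304,242),(304,246),(304,250),(306,260),(341,242),(342,246),(342,250),(300,280)): print(uv,p[uv[1],uv[0]],deproj(c,d,[uv]).round(4))
    else:
        for uv in((380+82,200+52),(380+79,200+55),(380+77,200+58),(380+87,200+52),(380+86,200+57),(380+85,200+59),(461,256)): print(uv,p[uv[1],uv[0]],deproj(c,d,[uv]).round(4))
```

```text
(304, 242) [125 129 127] [[ 0.4667 -0.3036  0.0568]]
(304, 246) [126 127 127] [[ 0.4672 -0.3036  0.0621]]
(304, 250) [127 129 127] [[ 0.4674 -0.3037  0.0662]]
(306, 260) [116 119 116] [[ 0.4677 -0.3051  0.0748]]
(341, 242) [123 127 129] [[ 0.478  -0.3187  0.0581]]
(342, 246) [126 127 126] [[ 0.4781 -0.3189  0.0623]]
(342, 250) [124 126 124] [[ 0.4778 -0.3188  0.0661]]
(300, 280) [126 128 128] [[ 0.4664 -0.3039  0.09  ]]
(462, 252) [29 24 25] [[ 0.4697 -0.3197  0.0597]]
(459, 255) [142 129 124] [[ 0.4485 -0.3168  0.0702]]
(457, 258) [155 152 151] [[ 0.4489 -0.3149  0.0582]]
(467, 252) [149 149 148] [[ 0.4578 -0.33    0.0783]]
(466, 257) [163 162 161] [[ 0.4582 -0.3315  0.0617]]
(465, 259) [108 108 103] [[ 5.074e-01 -3.296e-01 -3.000e-04]]
(461, 256) [ 55 194 218] [[ 0.4571 -0.321   0.0601]]
```

Both views put the tips at z≈0.056–0.058 with the TCP at 0.046. So in practice the tips sit about 10 mm above the reported TCP, not 17 mm below it. I open, go about 27 mm lower and re-check the tip height before closing.

Call:
play_rows:
  slide:
    - [0,0,0]
    - [0,0,0]
    - [0,0,0]
    - [0.012,0,0]
    - [0.024,0,0]
    - [0.026,0,0]
    - [0.026,0,0]
  roll: [0,0,0,0,0,0,0]
  grip: [0.045,0.045,0.045,0.045,0.045,0.045,0.045]

```text
time_s: 4.97
ee_pos: [0.4629, -0.3178, 0.0197]
eef_rot: [1.542, 1.567, -0.989]
contact_force: [0.2, -0.5, -0.5]
grip_width: 0.0451
```

Run:
```python
from h import *
p,d,c=snap('wrist','w4')
cv2.imwrite('pics/w4c.png',cv2.resize(p[140:360,200:440],(654,600),interpolation=cv2.INTER_CUBIC))
p,d,c=snap('scene','s4')
cv2.imwrite('pics/s4c.png',cv2.resize(p[220:300,410:510],(750,600),interpolation=cv2.INTER_CUBIC))
plan()
for fn in('w4','s4'):
  P,col=cloud(fn); m=(np.hypot(P[:,0]-.463,P[:,1]+.318)<.06)&(P[:,2]>.028)&(P[:,2]<.09)&(col.max(1).astype(int)-col.min(1)<14)&(col.mean(1)>90)&(np.hypot(P[:,0]-.463,P[:,1]+.318)>.016)
  print(fn,m.sum(),np.percentile(P[m,2],[0,3,10,50]).round(4),P[m].mean(0).round(4))
```

```text
t 5.08 pos [ 0.4634 -0.3181  0.0205] jaw -55.0 j6 14.8 w 0.0452 F [-0.61  0.37 -0.76]
w4 1094 [0.0288 0.033  0.0369 0.0546] [ 0.4721 -0.3122  0.0538]
s4 59 [0.0285 0.0329 0.0364 0.0496] [ 0.4537 -0.3225  0.0499]
```

View pics/w4c.png

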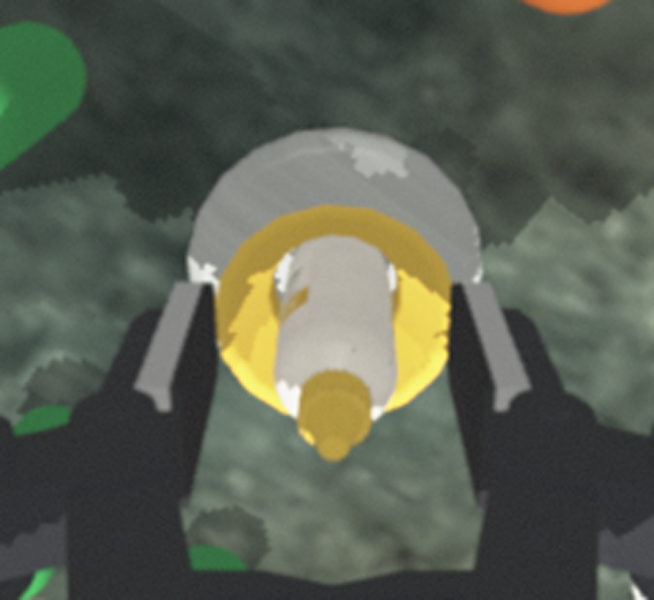

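View pics/s4c.png

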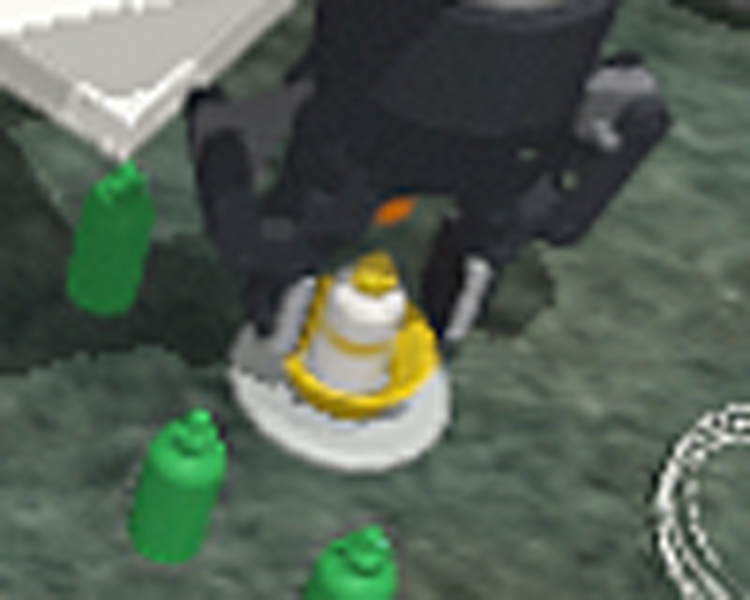

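Tips at z≈0.033 at 45 mm opening, straddling the body and outside the rim (pads at left and right of the cup). Now closing.

Call:
play_rows:
  slide:
    - [0,0,0]
    - [0,0,0]
    - [0,0,0]
    - [0,0,0]
  roll: [0,0,0,0]
  grip: [0.03,0.01,0.01,0.01]
  force: 30

```text
time_s: 5.58
ee_pos: [0.4637, -0.3185, 0.0211]
eef_rot: [1.665, 1.565, -0.866]
contact_force: [-0.9, -0.6, 2.9]
grip_width: 0.0208
```

Run:
```python
from h import *
plan((.4629,-.318,.125,-55),(.582,-.192,.125,-55),(.582,-.192,.0185,-55))
```

```text
t 5.58 pos [ 0.4637 -0.3185  0.0211] jaw -55.0 j6 14.8 w 0.0208 F [-0.9  -0.55  2.86]
(0.4629, -0.318, 0.125, -55) slide [-0.1039, -0.0002, 0.0004] roll 0.0 j6 fin 20.5
(0.582, -0.192, 0.125, -55) slide [-0.104, -0.0351, -0.1695] roll 0.0 j6 fin 36.7
(0.582, -0.192, 0.0185, -55) slide [0.0025, -0.0358, -0.1694] roll 0.0 j6 fin 36.7
```

Call:
play_rows:
  slide:
    - [-0.015,0,0]
    - [-0.05,0,0]
    - [-0.1,0,0]
    - [-0.104,-0.01,-0.05]
    - [-0.104,-0.022,-0.105]
    - [-0.104,-0.033,-0.155]
    - [-0.104,-0.035,-0.17]
    - [-0.104,-0.035,-0.17]
    - [-0.104,-0.035,-0.17]
  roll: [0,0,0,0,0,0,0,0,0]
  grip: [0.01,0.01,0.01,0.01,0.01,0.01,0.01,0.01,0.01]

```text
time_s: 6.7
ee_pos: [0.5816, -0.1929, 0.1251]
eef_rot: [1.515, 1.565, -1.017]
contact_force: [-0.5, 1.2, -0.3]
grip_width: 0.0206
```

Run:
```python
from h import *
p,d,c=snap('wrist','w5'); snap('scene','s5')
plan((.582,-.192,.0185,-55))
P,col=cloud('w5')
m=(np.hypot(P[:,0]-.582,P[:,1]+.192)<.09)&(P[:,2]>.015)&(P[:,2]<.023)
print(cv2.minAreaRect((P[m,:2]*1000).astype(np.float32)))
P,col=cloud('s5'); m=(np.hypot(P[:,0]-.582,P[:,1]+.192)<.02)&(P[:,2]>.06)&(P[:,2]<.2)&(col.min(1)>110)
print(m.sum(),np.percentile(P[m,2],[0,3,50,100]))
```

```text
t 6.8 pos [ 0.5816 -0.1932  0.1251] jaw -55.1 j6 31.6 w 0.0205 F [-0.15 -0.57  0.2 ]
(0.582, -0.192, 0.0185, -55) slide [0.1066, -0.0014, -0.001] roll -0.1 j6 fin 36.7
((581.5321044921875, -191.983154296875), (104.3352279663086, 104.53054809570312), 74.14266967773438)
138 [0.10931843 0.11038981 0.13943522 0.16698936]
```

View pics/w5.png

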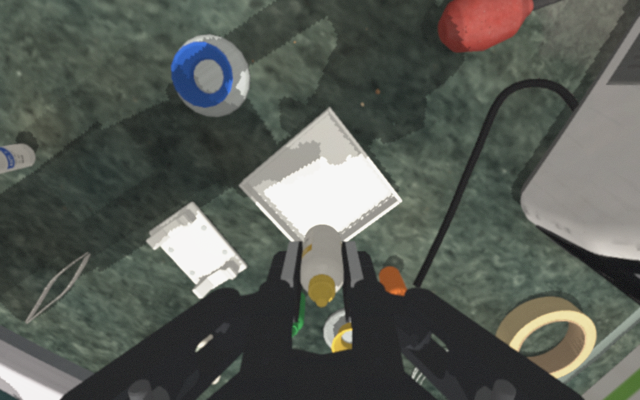

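View pics/s5.png

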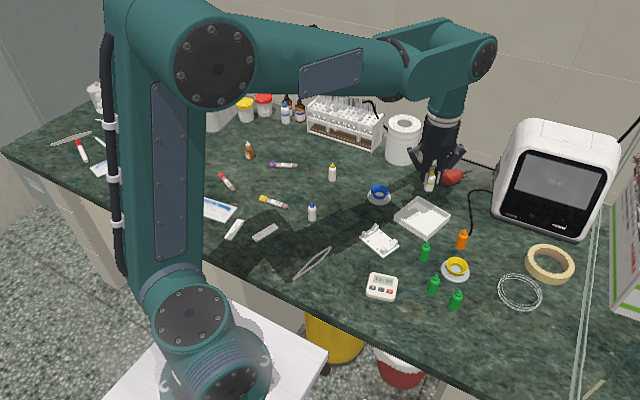

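The bottle is held upright (wrist (322,262), scene (430,180)) with its base at z≈0.110. Lowering it into the tray.

Call:
play_rows:
  slide:
    - [0.04,-0.001,-0.001]
    - [0.08,-0.001,-0.001]
    - [0.098,-0.001,-0.001]
    - [0.103,-0.001,-0.001]
    - [0.106,-0.001,-0.001]
    - [0.106,-0.001,-0.001]
    - [0.106,-0.001,-0.001]
    - [0.106,-0.001,-0.001]
    - [0.106,-0.001,-0.001]
    - [0.09,-0.001,-0.001]
    - [0.05,-0.001,-0.001]
    - [0.0,0,0]
  roll: [0,0,0,0,0,0,0,0,0,0,0,0]
  grip: [0.01,0.01,0.01,0.01,0.01,0.01,0.026,0.04,0.045,0.045,0.045,0.045]

```text
time_s: 8.3
ee_pos: [0.581, -0.1928, 0.1261]
eef_rot: [1.379, 1.566, -1.153]
contact_force: [1.1, -1.1, 0.6]
grip_width: 0.045
```

Run:
```python
from h import *
p,d,c=snap('scene','s6'); snap('wrist','w6')
cv2.imwrite('pics/s6c.png',cv2.resize(p[180:300,360:520],(800,600),interpolation=cv2.INTER_CUBIC))
for f in('s6','w6'): fits(f,[('spent',(.582,-.192),.02,(.015,.045),.011)])
fits('w5',[('bstand rim',(.6085,-.059),.03,(.0215,.026),.0222)])
fits('w6',[('bstand rim',(.6085,-.059),.03,(.0215,.026),.0222)])
for f in('w5','w6'):
  P,col=cloud(f); m=(np.hypot(P[:,0]-.457,P[:,1]+.126)<.055)&(P[:,2]>.003)&(P[:,2]<.026)&(col.min(1)>110)
  print(cv2.minAreaRect((P[m,:2]*1000).astype(np.float32)))
plan()
```

```text
spent 90 [ 0.5813 -0.192 ] sd 0.002 zr 0.0156 0.045
spent 323 [ 0.5822 -0.1924] sd 0.0007 zr 0.0151 0.0449
bstand rim 1240 [ 0.6092 -0.0598] sd 0.0016 zr 0.0215 0.0259
bstand rim 1105 [ 0.6091 -0.0598] sd 0.0015 zr 0.0215 0.026
((457.91180419921875, -127.83143615722656), (86.66120147705078, 58.661739349365234), 68.90946960449219)
((457.6536865234375, -127.82170104980469), (86.67642974853516, 59.16102981567383), 68.76927185058594)
t 8.4 pos [ 0.5857 -0.195   0.1348] jaw -55.1 j6 31.6 w 0.0449 F [ 1.02 -0.4   1.29]
```

View pics/s6c.png

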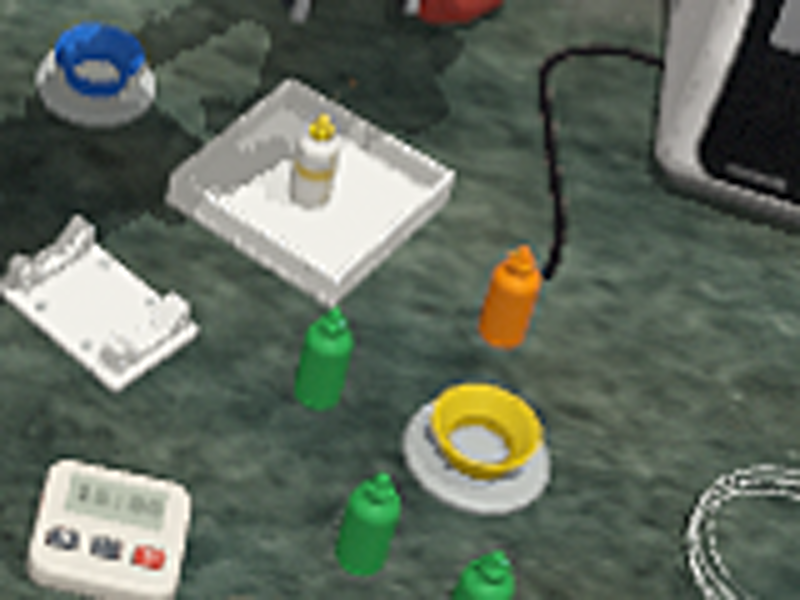

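Spent bottle upright at the tray centre (crop (315,165)); yellow stand empty, look-alikes untouched. Next the fresh yellow bottle, first a hover for a check.

Run:
```python
from h import *
plan((.6125,.09,.13,-55))
```

```text
t 8.4 pos [ 0.5857 -0.195   0.1348] jaw -55.1 j6 31.6 w 0.0449 F [ 1.02 -0.4   1.29]
(0.6125, 0.09, 0.13, -55) slide [0.0019, -0.2185, -0.1849] roll -0.1 j6 fin 63.4
```

Call:
play_rows:
  slide:
    - [0,-0.045,-0.038]
    - [0,-0.09,-0.076]
    - [0,-0.135,-0.115]
    - [0,-0.18,-0.152]
    - [0.002,-0.21,-0.178]
    - [0.002,-0.2185,-0.185]
    - [0.002,-0.2185,-0.185]
    - [0.002,-0.2185,-0.185]
  roll: [0,0,0,0,0,0,0,0]
  grip: [0.045,0.045,0.045,0.045,0.045,0.045,0.045,0.045]

```text
time_s: 9.4
ee_pos: [0.6127, 0.0885, 0.1302]
eef_rot: [1.946, 1.549, -0.589]
contact_force: [0.2, -0.5, -0.0]
grip_width: 0.0448
```

Run:
```python
from h import *
snap('wrist','w7')
fits('w7',[('fresh',(.6125,.09),.02,(.012,.044),.011),('cap',(.6125,.09),.012,(.048,.07),.005)])
P,col=cloud('w7');print(P[(np.hypot(P[:,0]-.6125,P[:,1]-.09)<.012),2].max())
plan((.6125,.09,.015,-55))
```

```text
fresh 476 [0.6116 0.0897] sd 0.0016 zr 0.0125 0.044
cap 181 [0.612  0.0894] sd 0.0015 zr 0.048 0.0595
0.2273404348013842
t 9.45 pos [0.6127 0.0884 0.1301] jaw -55.2 j6 58.6 w 0.0453 F [-0.25 -0.42  0.86]
(0.6125, 0.09, 0.015, -55) slide [0.1151, -0.0038, 0.0002] roll -0.2 j6 fin 63.4
```

View pics/w7.png

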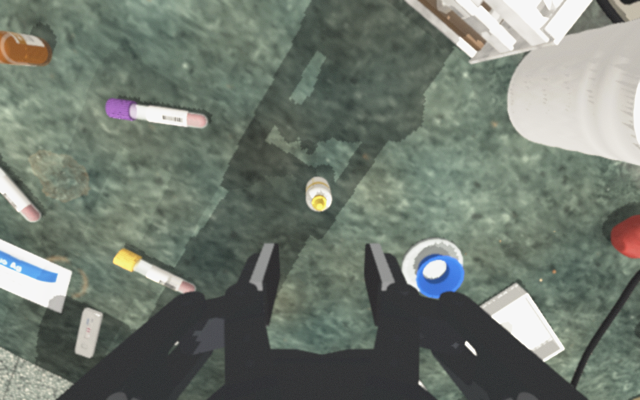

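The wrist view shows the fresh yellow bottle alone at (319,195), 58–59 mm tall (z max 0.0595) — the white one with the yellow cap; the purple tube is at (155,113). Going down.

Call:
play_rows:
  slide:
    - [0.05,-0.0035,0]
    - [0.095,-0.0035,0]
    - [0.11,-0.0035,0]
    - [0.115,-0.0035,0]
    - [0.115,-0.0035,0]
    - [0.115,-0.0035,0]
    - [0.115,-0.0035,0]
    - [0.115,-0.0035,0]
    - [0.115,-0.0035,0]
  roll: [0,0,0,0,0,0,0,0,0]
  grip: [0.045,0.045,0.045,0.045,0.045,0.03,0.01,0.01,0.01]
  force: 30

```text
time_s: 10.58
ee_pos: [0.614, 0.0902, 0.0172]
eef_rot: [2.044, 1.546, -0.491]
contact_force: [-1.4, -0.4, 6.1]
grip_width: 0.0206
```

Run:
```python
from h import *
o=bot.get_obs();print(Rn.from_euler('xyz',o['eef_rot']).as_matrix()[:,0].round(4))
plan((.612,.0897,.13,-55),(.463,-.318,.13,-55))
```

```text
[ 0.0219 -0.0117 -0.9997]
t 10.57 pos [0.614  0.0902 0.0172] jaw -55.2 j6 59.0 w 0.0206 F [-1.41 -0.39  6.06]
(0.612, 0.0897, 0.13, -55) slide [-0.1128, 0.0017, 0.0007] roll -0.2 j6 fin 63.3
(0.463, -0.318, 0.13, -55) slide [-0.1113, 0.2516, 0.3556] roll -0.2 j6 fin 20.5
```

Call:
play_rows:
  slide:
    - [-0.03,0.001,0]
    - [-0.08,0.001,0]
    - [-0.11,0.01,0.01]
    - [-0.111,0.045,0.06]
    - [-0.111,0.08,0.11]
    - [-0.111,0.115,0.16]
    - [-0.111,0.15,0.21]
    - [-0.111,0.185,0.26]
    - [-0.111,0.22,0.31]
    - [-0.111,0.245,0.345]
    - [-0.111,0.2515,0.3555]
    - [-0.111,0.2515,0.3555]
  roll: [0,0,0,0,0,0,0,0,0,0,0,0]
  grip: [0.01,0.01,0.01,0.01,0.01,0.01,0.01,0.01,0.01,0.01,0.01,0.01]

```text
time_s: 12.08
ee_pos: [0.4629, -0.3179, 0.1295]
eef_rot: [2.073, 1.546, -0.463]
contact_force: [0.2, 0.2, -0.1]
grip_width: 0.0205
```

Run:
```python
from h import *
o=bot.get_obs();print(Rn.from_euler('xyz',o['eef_rot']).as_matrix()[:,0].round(4))
p,d,c=snap('scene','s8'); p2,d2,c2=snap('wrist','w8')
cv2.imwrite('pics/s8c.png',cv2.resize(p[180:300,380:540],(800,600),interpolation=cv2.INTER_CUBIC))
P,col=cloud('s8'); m=(np.hypot(P[:,0]-.463,P[:,1]+.318)<.014)&(P[:,2]>.05)&(P[:,2]<.2)&(col.min(1)>90); print('bottle z',np.percentile(P[m,2],[0,3,97]),m.sum())
fits('s8',[('b',(.463,-.318),.016,(.115,.132),.011)])
fits('w8',[('b',(.463,-.318),.016,(.12,.16),.011),('rim',(.463,-.318),.03,(.0215,.026),.0222)])
plan((.463,-.318,.0232,-55))
```

```text
[ 0.0218 -0.0109 -0.9997]
bottle z [0.11206051 0.11503469 0.15522415] 122
b 62 [ 0.4603 -0.3187] sd 0.0009 zr 0.1152 0.1308
b 2147 [ 0.4611 -0.3177] sd 0.0023 zr 0.1202 0.16
rim 821 [ 0.4626 -0.3179] sd 0.0015 zr 0.0215 0.026
t 12.18 pos [ 0.4635 -0.3166  0.1296] jaw -55.2 j6 14.8 w 0.0204 F [ 0.25  0.51 -0.48]
(0.463, -0.318, 0.0232, -55) slide [0.1064, -0.0014, 0.0025] roll -0.2 j6 fin 20.5
```

View pics/s8c.png

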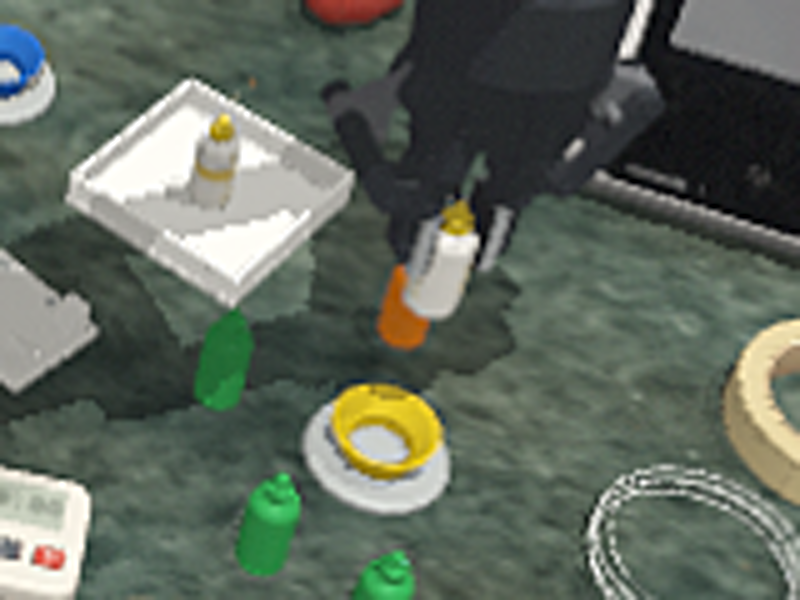

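View pics/w8.png

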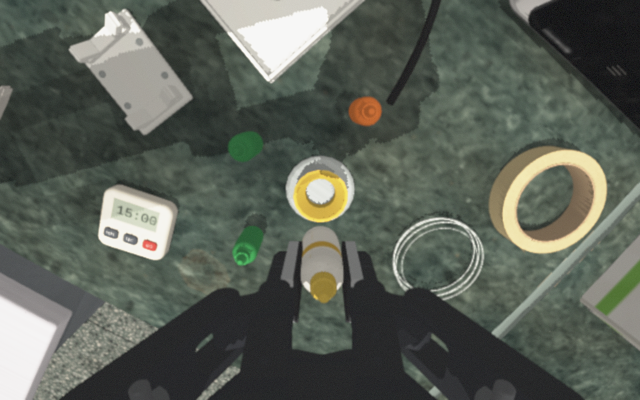

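Bottle held upright above the empty yellow cup (rim (0.4626,-0.318)), about 1–2 mm off in x. I lower with a small correction.

Run:
```python
from h import *
plan((.4643,-.318,.06,-55.2),(.4643,-.318,.024,-55.2))
```

```text
t 12.18 pos [ 0.4635 -0.3166  0.1296] jaw -55.2 j6 14.8 w 0.0204 F [ 0.25  0.51 -0.48]
(0.4643, -0.318, 0.06, -55.2) slide [0.0696, 0.0001, 0.001] roll 0.0 j6 fin 20.8
(0.4643, -0.318, 0.024, -55.2) slide [0.1056, -0.0007, 0.0014] roll 0.0 j6 fin 20.8
```

Call:
play_rows:
  slide:
    - [0.04,0,0.001]
    - [0.07,0,0.001]
    - [0.085,0,0.001]
    - [0.095,0,0.001]
    - [0.102,-0.0005,0.0015]
    - [0.1055,-0.0005,0.0015]
    - [0.1055,-0.0005,0.0015]
    - [0.1055,-0.0005,0.0015]
  roll: [0,0,0,0,0,0,0,0]
  grip: [0.01,0.01,0.01,0.01,0.01,0.01,0.01,0.01]

```text
time_s: 13.18
ee_pos: [0.4647, -0.3186, 0.0248]
eef_rot: [2.068, 1.545, -0.465]
contact_force: [-0.2, -0.0, 0.3]
grip_width: 0.0203
```

Run:
```python
from h import *
p,d,c=snap('wrist','w9')
fits('w9',[('b',(.463,-.318),.016,(.03,.05),.011)])
plan((.4643,-.318,.14,-55.2))
```

```text
b 1183 [ 0.4626 -0.3188] sd 0.0014 zr 0.03 0.05
t 13.22 pos [ 0.4647 -0.3185  0.0248] jaw -55.2 j6 14.6 w 0.0208 F [ 0.41 -0.47  0.65]
(0.4643, -0.318, 0.14, -55.2) slide [-0.1152, 0.002, -0.0014] roll 0.0 j6 fin 20.8
```

Call:
play_rows:
  slide:
    - [0.0015,0,0]
    - [0.0015,0,0]
    - [0.0015,0,0]
    - [0.001,0,0]
    - [0.001,0,0]
    - [-0.02,0,0]
    - [-0.06,0,0]
    - [-0.11,0.001,0]
    - [-0.115,0.001,0]
  roll: [0,0,0,0,0,0,0,0,0]
  grip: [0.01,0.01,0.024,0.035,0.042,0.045,0.045,0.045,0.045]

```text
time_s: 14.35
ee_pos: [0.4648, -0.3199, 0.1453]
eef_rot: [2.0, 1.535, -0.533]
contact_force: [-0.1, -1.2, -0.5]
grip_width: 0.0448
```

Run:
```python
from h import *
p,d,c=snap('scene','s10'); p2,d2,c2=snap('wrist','w10')
cv2.imwrite('pics/s10c.png',cv2.resize(p[180:300,380:540],(800,600),interpolation=cv2.INTER_CUBIC))
for f in('s10','w10'):
  fits(f,[('b',(.463,-.318),.016,(.03,.05),.011)])
  P,col=cloud(f); m=(np.hypot(P[:,0]-.463,P[:,1]+.318)<.01)&(P[:,2]<.075); print('top',np.sort(P[m,2])[-3:])
plan((.448,.0586,.13,90),(.448,.0586,.13,60),(.448,.0586,.13,-55))
```

```text
b 82 [ 0.4634 -0.3197] sd 0.002 zr 0.0302 0.0493
top [0.06131681 0.0613844  0.06300648]
b 373 [ 0.4624 -0.3193] sd 0.0016 zr 0.0301 0.05
top [0.06496058 0.06506113 0.06507108]
t 14.45 pos [ 0.463  -0.3184  0.1409] jaw -55.2 j6 14.6 w 0.0452 F [-0.84 -0.01 -0.46]
(0.448, 0.0586, 0.13, 90) slide [0.0056, -0.3182, -0.203] roll -145.2 j6 fin -82.5
(0.448, 0.0586, 0.13, 60) slide [0.0056, -0.3182, -0.203] roll -115.2 j6 fin -52.5
(0.448, 0.0586, 0.13, -55) slide [0.0056, -0.3182, -0.203] roll -0.2 j6 fin 62.5
```

View pics/s10c.png

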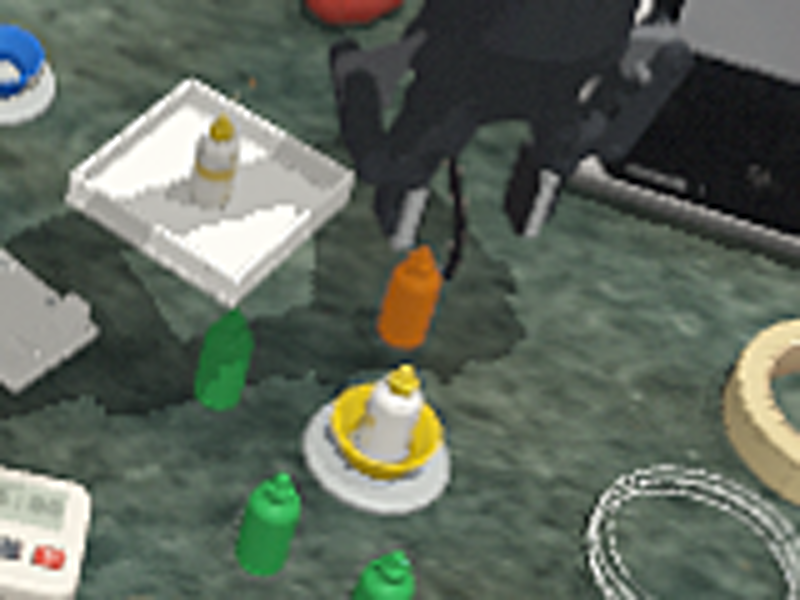

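Fresh yellow seated upright in the yellow stand (crop (395,420)). Next the blue bottle.

Call:
play_rows:
  slide:
    - [0,-0.05,-0.032]
    - [0,-0.1,-0.064]
    - [0,-0.15,-0.096]
    - [0,-0.2,-0.128]
    - [0,-0.25,-0.16]
    - [0.005,-0.29,-0.185]
    - [0.005,-0.31,-0.198]
    - [0.0055,-0.318,-0.203]
    - [0.0055,-0.318,-0.203]
    - [0.0055,-0.318,-0.203]
    - [0.0055,-0.318,-0.203]
  roll: [0,0,0,0,0,0,0,0,0,0,0]
  grip: [0.045,0.045,0.045,0.045,0.045,0.045,0.045,0.045,0.045,0.045,0.045]

```text
time_s: 15.82
ee_pos: [0.4482, 0.0575, 0.13]
eef_rot: [2.038, 1.543, -0.497]
contact_force: [0.8, 0.5, -1.1]
grip_width: 0.0453
```

Run:
```python
from h import *
o=bot.get_obs();print(Rn.from_euler('xyz',o['eef_rot']).as_matrix()[:,0].round(4))
p,d,c=snap('wrist','w11')
cv2.imwrite('pics/w11c.png',p)
fits('w11',[('blue',(.448,.0586),.02,(.012,.044),.011),('cap',(.448,.0586),.012,(.048,.07),.005)])
plan((.448,.0586,.017,-55.2))
```

```text
[ 0.0247 -0.0134 -0.9996]
blue 469 [0.4471 0.058 ] sd 0.0016 zr 0.0121 0.044
cap 183 [0.4474 0.0576] sd 0.0015 zr 0.0483 0.0592
t 15.88 pos [0.4483 0.0576 0.1301] jaw -55.3 j6 56.0 w 0.0449 F [-0.17  0.37 -0.28]
(0.448, 0.0586, 0.017, -55.2) slide [0.113, -0.0038, 0.0011] roll -0.1 j6 fin 62.7
```

View pics/w11c.png

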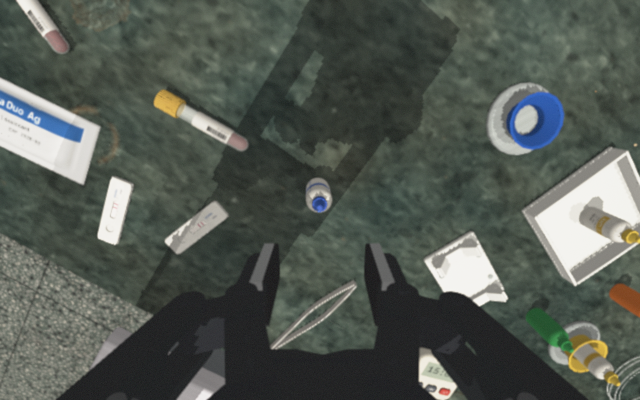

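Blue-capped small bottle alone at (319,195) in the wrist view, top at 59 mm as described (the larger blue-capped bottle at the back of the bench, scene (285,112), is not it). Going down.

Call:
play_rows:
  slide:
    - [0.05,-0.003,0.001]
    - [0.095,-0.0035,0.001]
    - [0.108,-0.0035,0.001]
    - [0.113,-0.0035,0.001]
    - [0.113,-0.0035,0.001]
    - [0.113,-0.0035,0.001]
    - [0.113,-0.0035,0.001]
    - [0.113,-0.0035,0.001]
    - [0.113,-0.0035,0.001]
  roll: [0,0,0,0,0,0,0,0,0]
  grip: [0.045,0.045,0.045,0.045,0.045,0.03,0.01,0.01,0.01]
  force: 30

```text
time_s: 17.0
ee_pos: [0.4496, 0.0586, 0.0187]
eef_rot: [2.101, 1.54, -0.434]
contact_force: [-0.6, 1.0, 7.1]
grip_width: 0.0205
```

Run:
```python
from h import *
plan((.448,.0586,.13,-55.3),(.6095,-.0597,.13,-55.3))
```

```text
t 17.0 pos [0.4496 0.0586 0.0187] jaw -55.2 j6 56.3 w 0.0205 F [-0.56  1.03  7.11]
(0.448, 0.0586, 0.13, -55.3) slide [-0.1113, 0.0021, -0.0004] roll 0.1 j6 fin 62.8
(0.6095, -0.0597, 0.13, -55.3) slide [-0.1053, 0.1913, -0.0656] roll 0.1 j6 fin 49.7
```

Call:
play_rows:
  slide:
    - [-0.03,0,0]
    - [-0.08,0.002,0]
    - [-0.11,0.01,-0.003]
    - [-0.106,0.06,-0.02]
    - [-0.105,0.115,-0.04]
    - [-0.105,0.16,-0.055]
    - [-0.105,0.185,-0.064]
    - [-0.105,0.1915,-0.0655]
    - [-0.105,0.1915,-0.0655]
    - [-0.105,0.1915,-0.0655]
    - [-0.105,0.1915,-0.0655]
  roll: [0,0,0,0,0,0,0,0,0,0,0]
  grip: [0.01,0.01,0.01,0.01,0.01,0.01,0.01,0.01,0.01,0.01,0.01]

```text
time_s: 18.38
ee_pos: [0.6089, -0.0592, 0.13]
eef_rot: [2.104, 1.54, -0.43]
contact_force: [-0.5, -0.1, -0.8]
grip_width: 0.0202
```

Run:
```python
from h import *
p,d,c=snap('scene','s12'); p2,d2,c2=snap('wrist','w12')
cv2.imwrite('pics/s12c.png',cv2.resize(p[110:230,310:470],(800,600),interpolation=cv2.INTER_CUBIC))
c0=(.6095,-.0597)
P,col=cloud('s12'); m=(np.hypot(P[:,0]-c0[0],P[:,1]-c0[1])<.014)&(P[:,2]>.05)&(P[:,2]<.2)&(col.min(1)>90); print('bottle z',np.percentile(P[m,2],[0,3,97]),m.sum())
fits('s12',[('b',c0,.016,(.115,.132),.011)])
fits('w12',[('b',c0,.016,(.12,.15),.011),('rim',c0,.03,(.0215,.026),.0222)])
plan((.6108,-.0597,.06,-55.3),(.6108,-.0597,.0245,-55.3))
```

```text
bottle z [0.11180812 0.11442921 0.15882613] 78
b 41 [ 0.6059 -0.0587] sd 0.001 zr 0.1155 0.1315
b 1034 [ 0.6074 -0.0594] sd 0.0016 zr 0.1201 0.15
rim 824 [ 0.6091 -0.0593] sd 0.0015 zr 0.0215 0.026
t 18.48 pos [ 0.6092 -0.0594  0.1301] jaw -55.2 j6 44.6 w 0.0197 F [ 0.09  0.   -0.29]
(0.6108, -0.0597, 0.06, -55.3) slide [0.0701, -0.0007, -0.0] roll 0.1 j6 fin 49.7
(0.6108, -0.0597, 0.0245, -55.3) slide [0.1056, -0.0017, 0.0005] roll 0.1 j6 fin 49.7
```

View pics/s12c.png

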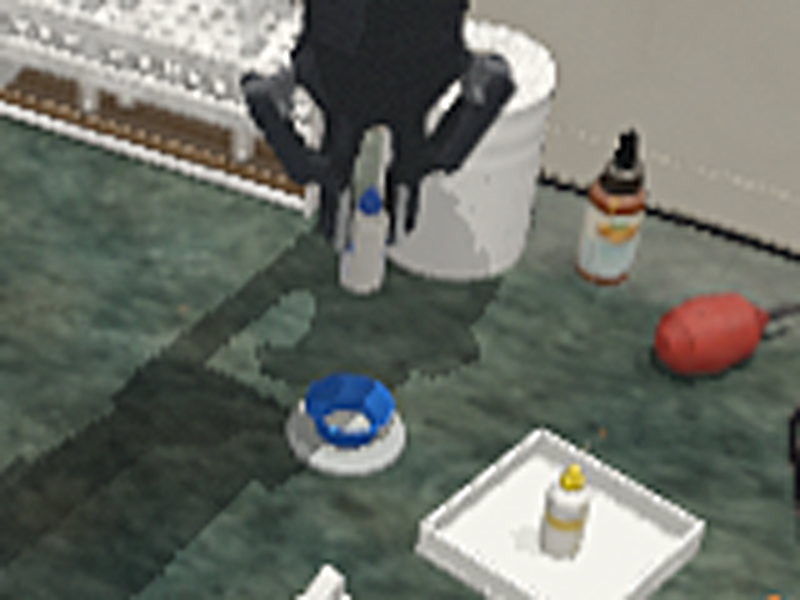

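Blue bottle held upright over the blue cup (crop (365,250) above (345,415)). Lowering.

Call:
play_rows:
  slide:
    - [0.04,0,0]
    - [0.07,-0.0005,0]
    - [0.085,-0.001,0]
    - [0.095,-0.0015,0]
    - [0.102,-0.0015,0.0005]
    - [0.1055,-0.0015,0.0005]
    - [0.1065,-0.0015,0.0005]
    - [0.1065,-0.0015,0.0005]
  roll: [0,0,0,0,0,0,0,0]
  grip: [0.01,0.01,0.01,0.01,0.01,0.01,0.01,0.01]

```text
time_s: 19.48
ee_pos: [0.6116, -0.0599, 0.0248]
eef_rot: [2.12, 1.538, -0.414]
contact_force: [-1.6, 0.7, 3.2]
grip_width: 0.0203
```

Run:
```python
from h import *
p,d,c=snap('wrist','w13')
fits('w13',[('b',(.609,-.0595),.016,(.03,.05),.011)])
plan((.6108,-.0597,.024,-55.3),(.6108,-.0597,.14,-55.3))
```

```text
b 1387 [ 0.6089 -0.0605] sd 0.0018 zr 0.03 0.05
t 19.52 pos [ 0.6116 -0.0599  0.0248] jaw -55.2 j6 44.7 w 0.0198 F [-0.53  0.01  3.98]
(0.6108, -0.0597, 0.024, -55.3) slide [0.0007, -0.0006, 0.0006] roll 0.1 j6 fin 49.7
(0.6108, -0.0597, 0.14, -55.3) slide [-0.1152, 0.0026, -0.0014] roll 0.1 j6 fin 49.7
```

Seated (about 4 N upward). Release and rise.

Call:
play_rows:
  slide:
    - [0,0,0]
    - [0,0,0]
    - [0,0,0]
    - [0,0,0]
    - [-0.02,0,0]
    - [-0.06,0.001,0]
    - [-0.11,0.002,-0.001]
    - [-0.115,0.0025,-0.001]
    - [-0.115,0.0025,-0.001]
    - [-0.115,0.0025,-0.001]
  roll: [0,0,0,0,0,0,0,0,0,0]
  grip: [0.024,0.035,0.042,0.045,0.045,0.045,0.045,0.045,0.045,0.045]

```text
time_s: 20.78
ee_pos: [0.6094, -0.0597, 0.1382]
eef_rot: [2.1, 1.541, -0.434]
contact_force: [0.3, -0.0, -0.7]
grip_width: 0.0447
```

Run:
```python
from h import *
o=bot.get_obs();print(Rn.from_euler('xyz',o['eef_rot']).as_matrix()[:,0].round(4))
p,d,c=snap('scene','s14'); p2,d2,c2=snap('wrist','w14')
cv2.imwrite('pics/s14c.png',cv2.resize(p[110:230,310:470],(800,600),interpolation=cv2.INTER_CUBIC))
for f in('s14','w14'):
  fits(f,[('b',(.609,-.0595),.016,(.03,.05),.011)])
  P,col=cloud(f); m=(np.hypot(P[:,0]-.609,P[:,1]+.0595)<.01)&(P[:,2]<.075); print('top',np.sort(P[m,2])[-3:])
  for n,c0,r in(('purple',(.587,.244),.06),):
    m=(np.hypot(P[:,0]-c0[0],P[:,1]-c0[1])<r)&(P[:,2]>.006)&(P[:,2]<.03)
    if m.sum()>20: print(n,m.sum(),cv2.minAreaRect((P[m,:2]*1000).astype(np.float32)))
plan((.584,.251,.13,27.5))
```

```text
[ 0.0272 -0.0126 -0.9996]
b 60 [ 0.6099 -0.0593] sd 0.0022 zr 0.0301 0.0498
top [0.0606095  0.06120457 0.06244268]
purple 111 ((586.8690185546875, 243.17205810546875), (15.13612174987793, 84.28376007080078), 27.728090286254883)
b 391 [ 0.6091 -0.0607] sd 0.0017 zr 0.0304 0.05
top [0.06507334 0.06531916 0.0654893 ]
purple 1017 ((596.3339233398438, 229.1569061279297), (13.820152282714844, 54.727783203125), 26.91358757019043)
t 20.88 pos [ 0.6094 -0.0597  0.1378] jaw -55.2 j6 44.6 w 0.0448 F [-0.4   0.37 -0.05]
(0.584, 0.251, 0.13, 27.5) slide [0.0033, -0.2697, -0.1564] roll -82.7 j6 fin -4.2
```

View pics/s14c.png

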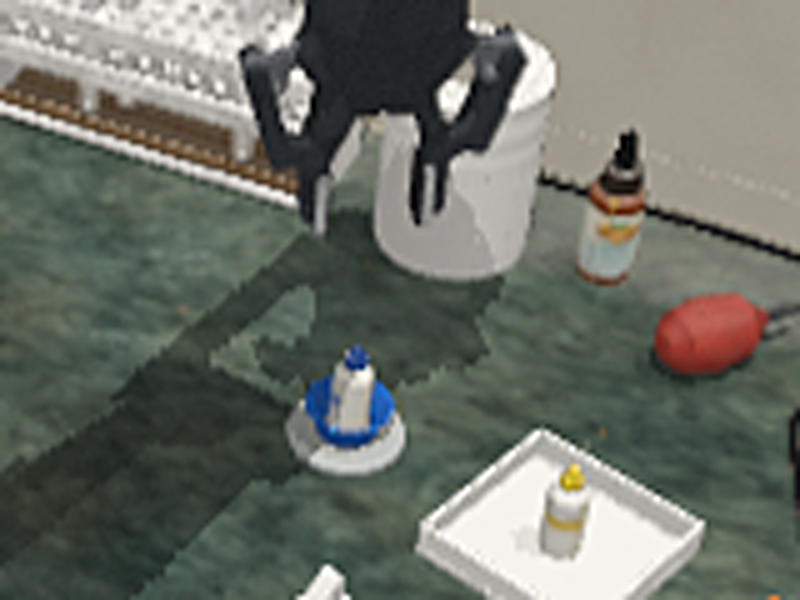

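Blue bottle seated upright (crop (352,395), top z≈0.065). Next the purple tube: middle ≈(0.587,0.244), axis at 117.5°.

Call:
play_rows:
  slide:
    - [0,-0.045,-0.026]
    - [0,-0.09,-0.052]
    - [0,-0.135,-0.078]
    - [0,-0.18,-0.104]
    - [0.003,-0.22,-0.13]
    - [0.003,-0.25,-0.148]
    - [0.003,-0.267,-0.157]
    - [0.003,-0.267,-0.157]
    - [0.003,-0.267,-0.157]
    - [0.003,-0.267,-0.157]
    - [0.003,-0.267,-0.157]
  roll: [-10,-20,-30,-40,-50,-60,-70,-80,-82.5,-82.5,-82.5]
  grip: [0.045,0.045,0.045,0.045,0.045,0.045,0.045,0.045,0.045,0.045,0.045]

```text
time_s: 22.25
ee_pos: [0.5857, 0.249, 0.1296]
eef_rot: [0.623, 1.542, -0.472]
contact_force: [0.8, 0.3, -0.2]
grip_width: 0.0449
```

Run:
```python
from h import *
o=bot.get_obs();print(Rn.from_euler('xyz',o['eef_rot']).as_matrix()[:,0].round(4))
p,d,c=snap('wrist','w15')
P,col=cloud('w15'); m=(np.hypot(P[:,0]-.587,P[:,1]-.244)<.06)&(P[:,2]>.006)&(P[:,2]<.03)
print(m.sum(),cv2.minAreaRect((P[m,:2]*1000).astype(np.float32)),P[m,2].max())
plan((.5857,.248,.0,27.5))
```

```text
[ 0.0254 -0.0129 -0.9996]
1268 ((589.7296142578125, 244.61410522460938), (16.148929595947266, 83.91769409179688), 26.656246185302734) 0.01893451727422757
t 22.3 pos [0.5858 0.2489 0.1298] jaw 27.3 j6 -8.7 w 0.0449 F [-0.74  0.45 -0.03]
(0.5857, 0.248, 0.0, 27.5) slide [0.1297, -0.0028, -0.0023] roll -0.2 j6 fin -4.6
```

View pics/w15.png

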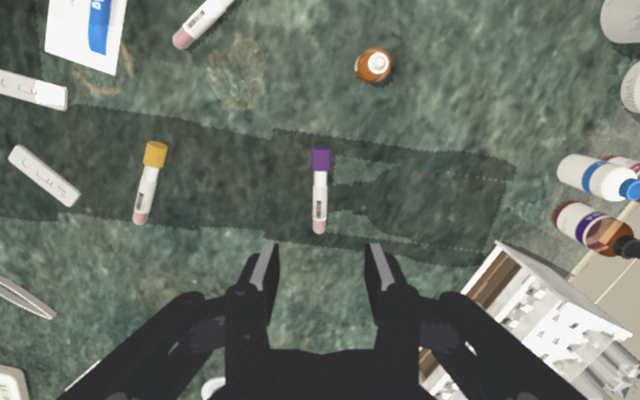

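Wrist view: purple cap at (321,158), tube running down to (319,232) — aligned with the jaws' mid-plane; middle (0.589,0.2445). Go part-way down first and measure the tips against the bench.

Call:
play_rows:
  slide:
    - [0.05,-0.001,-0.001]
    - [0.095,-0.002,-0.002]
    - [0.115,-0.002,-0.003]
    - [0.122,-0.002,-0.003]
    - [0.122,-0.002,-0.003]
    - [0.122,-0.002,-0.003]
  roll: [0,0,0,0,0,0]
  grip: [0.032,0.032,0.032,0.032,0.032,0.032]

```text
time_s: 23.05
ee_pos: [0.5874, 0.2497, 0.0101]
eef_rot: [0.726, 1.539, -0.369]
contact_force: [0.9, -0.5, -0.9]
grip_width: 0.0322
```

Run:
```python
from h import *
p,d,c=snap('wrist','w16')
cv2.imwrite('pics/w16c.png',cv2.resize(p[140:360,200:440],(654,600),interpolation=cv2.INTER_CUBIC))
plan((.5867,.248,-.004,27.3))
P=deproj(c,d,np.array([(x,y) for y in range(400) for x in range(640)])).reshape(400,640,3)
for x in range(272,382,6):
    col=P[225:270,x,2]; 
    print(x,[f'{v*1000:.0f}' for v in col[::5]])
```

```text
t 23.1 pos [0.5873 0.2496 0.01  ] jaw 27.3 j6 -8.4 w 0.0316 F [-0.48  0.6   0.49]
(0.5867, 0.248, -0.004, 27.3) slide [0.014, -0.0016, 0.0008] roll -0.0 j6 fin -4.4
272 ['1', '0', '1', '1', '1', '0', '26', '38', '42']
278 ['-1', '1', '-0', '1', '25', '29', '34', '39', '42']
284 ['1', '0', '1', '1', '24', '30', '35', '39', '43']
290 ['-0', '1', '1', '1', '20', '22', '23', '24', '25']
296 ['0', '1', '0', '-0', '1', '1', '0', '0', '1']
302 ['1', '1', '1', '0', '0', '1', '0', '-1', '1']
308 ['157', '11', '11', '10', '11', '11', '12', '12', '13']
314 ['17', '15', '14', '15', '15', '15', '15', '15', '16']
320 ['17', '17', '15', '15', '15', '15', '16', '15', '16']
326 ['16', '14', '14', '14', '13', '14', '14', '15', '13']
332 ['14', '0', '-1', '0', '1', '0', '1', '1', '-1']
338 ['0', '2', '1', '1', '1', '1', '1', '1', '-0']
344 ['-0', '0', '1', '-0', '1', '1', '1', '0', '157']
350 ['1', '0', '1', '1', '0', '1', '1', '0', '1']
356 ['0', '0', '1', '0', '24', '29', '35', '36', '37']
362 ['1', '1', '1', '-0', '24', '30', '35', '40', '44']
368 ['0', '-1', '0', '0', '0', '30', '34', '39', '43']
374 ['-1', '-0', '1', '1', '0', '0', '28', '33', '38']
380 ['0', '1', '0', '0', '0', '-0', '28', '34', '37']
```

View pics/w16c.png

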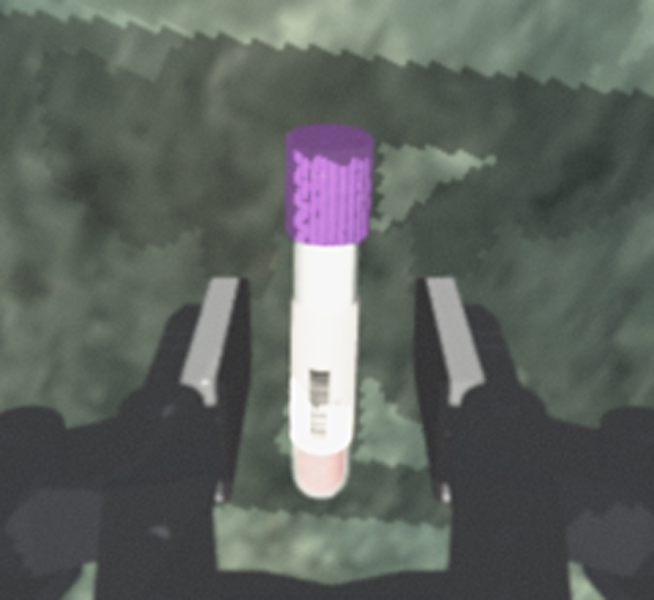

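Tips at z≈0.021–0.024 for TCP 0.010 and 32 mm opening, tube between the pads near its middle. Down 14 mm more, then close.

Call:
play_rows:
  slide:
    - [0.007,-0.001,0]
    - [0.0135,-0.001,0.0005]
    - [0.0135,-0.001,0.0005]
    - [0.0135,-0.001,0.0005]
    - [0.0135,-0.001,0.0005]
    - [0.0135,-0.001,0.0005]
    - [0.0135,-0.001,0.0005]
  roll: [0,0,0,0,0,0,0]
  grip: [0.032,0.032,0.032,0.025,0.005,0.005,0.005]
  force: 25

```text
time_s: 23.98
ee_pos: [0.5872, 0.2486, -0.0033]
eef_rot: [0.732, 1.539, -0.363]
contact_force: [0.4, 0.2, 1.2]
grip_width: 0.0131
```

Run:
```python
from h import *
p,d,c=snap('wrist','w17')
cv2.imwrite('pics/w17c.png',cv2.resize(p[140:360,200:440],(654,600),interpolation=cv2.INTER_CUBIC))
plan((.5867,.248,.11,27.3))
```

```text
t 24.02 pos [ 0.5872  0.2486 -0.0033] jaw 27.3 j6 -8.4 w 0.0127 F [-0.15  0.25  0.79]
(0.5867, 0.248, 0.11, 27.3) slide [-0.1133, 0.0017, 0.003] roll -0.0 j6 fin -4.4
```

View pics/w17c.png

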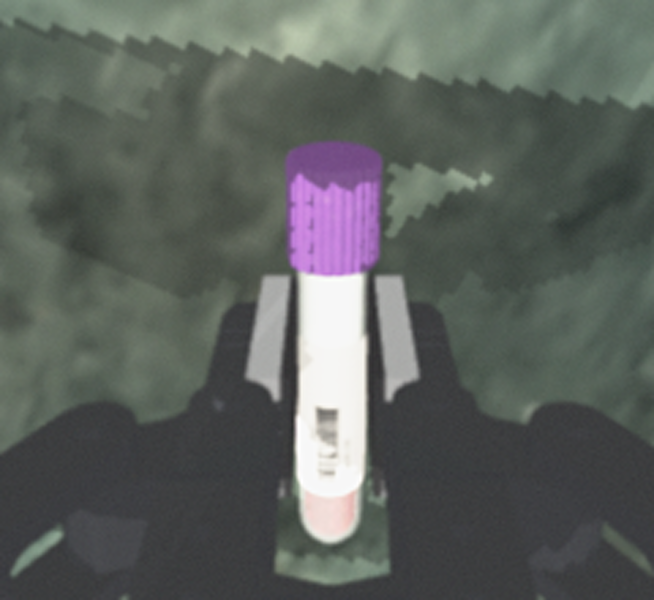

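Tube gripped just behind the cap side of its middle (12.8 mm reading). Lift, carry and turn 48°.

Run:
```python
from h import *
plan((.4593,-.1234,.11,-20.8))
```

```text
t 24.02 pos [ 0.5872  0.2486 -0.0033] jaw 27.3 j6 -8.4 w 0.0127 F [-0.15  0.25  0.79]
(0.4593, -0.1234, 0.11, -20.8) slide [-0.1128, -0.2817, 0.2748] roll 48.1 j6 fin 5.8
```

Call:
play_rows:
  slide:
    - [-0.02,0,0]
    - [-0.06,0,0]
    - [-0.1,-0.01,0.01]
    - [-0.113,-0.05,0.05]
    - [-0.113,-0.09,0.09]
    - [-0.113,-0.13,0.13]
    - [-0.113,-0.17,0.168]
    - [-0.113,-0.21,0.206]
    - [-0.113,-0.25,0.245]
    - [-0.113,-0.275,0.268]
    - [-0.113,-0.2815,0.275]
    - [-0.113,-0.2815,0.275]
  roll: [0,0,5,13,21,29,36,42,46,48,48,48]
  grip: [0.005,0.005,0.005,0.005,0.005,0.005,0.005,0.005,0.005,0.005,0.005,0.005]

```text
time_s: 25.52
ee_pos: [0.4599, -0.1235, 0.1111]
eef_rot: [1.587, 1.537, -0.346]
contact_force: [0.6, 0.4, -0.5]
grip_width: 0.0129
```

Run:
```python
from h import *
p,d,c=snap('scene','s18'); p2,d2,c2=snap('wrist','w18'); snap('side','d18')
cv2.imwrite('pics/s18c.png',cv2.resize(p[150:270,310:470],(800,600),interpolation=cv2.INTER_CUBIC))
plan((.4593,-.1234,.0095,-20.8))
for f in('s18','w18','d18'):
  P,col=cloud(f); m=(np.hypot(P[:,0]-.458,P[:,1]+.1275)<.05)&(P[:,2]>.09)&(P[:,2]<.14)&(col.max(1)>110)
  print(f,m.sum(),cv2.minAreaRect((P[m,:2]*1000).astype(np.float32)),np.percentile(P[m,2],[0,2,50,98]).round(4))
  m=(np.hypot(P[:,0]-.458,P[:,1]+.1275)<.055)&(P[:,2]>.003)&(P[:,2]<.026)&(col.min(1)>110)
  if m.sum()>50: print('cradle',cv2.minAreaRect((P[m,:2]*1000).astype(np.float32)))
```

```text
t 25.68 pos [ 0.46   -0.1224  0.1104] jaw -20.6 j6 -1.1 w 0.0124 F [ 0.31  0.34 -0.79]
(0.4593, -0.1234, 0.0095, -20.8) slide [0.1009, -0.0036, 0.0013] roll 0.2 j6 fin 5.8
s18 127 ((456.2916564941406, -129.37286376953125), (85.10549926757812, 25.98138999938965), 61.1553840637207) [0.1158 0.1174 0.1262 0.1372]
cradle ((455.4511413574219, -128.60012817382812), (85.36603546142578, 59.54011154174805), 68.3136978149414)
w18 2421 ((455.85260009765625, -125.32483673095703), (83.20117950439453, 25.385520935058594), 61.54334259033203) [0.1163 0.1214 0.1282 0.1304]
cradle ((457.4623718261719, -127.08805847167969), (85.05455780029297, 58.1162223815918), 68.66730499267578)
d18 68 ((467.9618225097656, -108.25250244140625), (37.661502838134766, 44.152217864990234), 21.68243980407715) [0.1171 0.1181 0.1284 0.1379]
cradle ((458.75225830078125, -125.71957397460938), (87.11100006103516, 58.02354049682617), 68.88897705078125)
```

View pics/s18c.png

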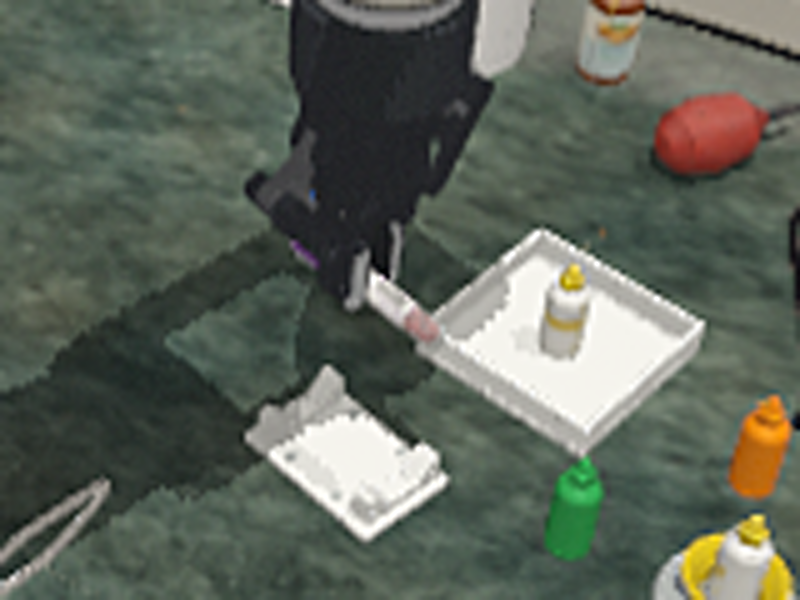

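View pics/w18.png

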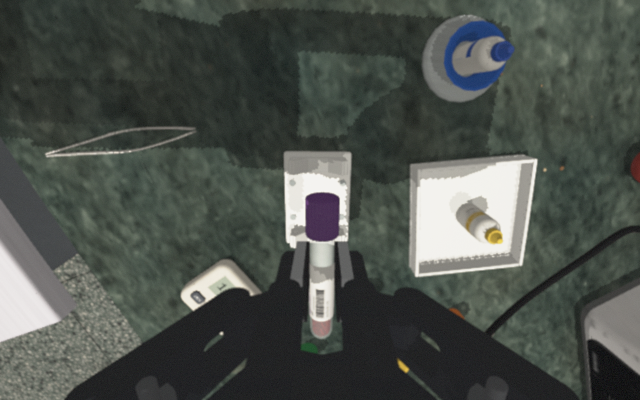

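Run:
```python
from h import *
p,d,c=load('w18')
def pt(x0,x1,y0,y1):
    uv=np.array([(x,y) for y in range(y0,y1) for x in range(x0,x1)]); return deproj(c,d,uv)
for n,b in(('cap',(312,334,215,235)),('glass',(313,330,255,285)),('lower',(311,330,295,315)),('end',(312,330,320,332))):
    q=pt(*b); print(n,np.median(q,0).round(4),q[:,2].max().round(4))
q=np.r_[pt(315,330,200,235),pt(314,330,250,315)]
u=np.array([.3616,.9323]); r=q[:,:2]-[.4577,-.1275]; print('along',(r@u).min(),(r@u).max(),'end', ((pt(312,330,325,338)[:,:2]-[.4577,-.1275])@u).min())
hsv=cv2.cvtColor(p,cv2.COLOR_BGR2HSV); m=cv2.inRange(hsv,(120,60,20),(170,255,255)); ys,xs=np.where(m>0); print('purple px',xs.min(),xs.max(),ys.min(),ys.max())
cut=pt(318,326,192,200); print(np.median(cut,0))
print('midline lateral', ((pt(312,330,255,315)[:,:2]-[.4577,-.1275])@np.array([.9323,-.3616])).mean())
```

```text
cap [ 0.4687 -0.0989  0.1314] 0.26
glass [ 0.4591 -0.1226  0.1292] 0.26
lower [ 0.451  -0.1428  0.1286] 0.26
end [ 0.4461 -0.1563  0.1278] 0.1296
along -0.02373717876083341 0.08678690624275504 end -0.16143543236138264
purple px 306 639 193 399
[ 0.47244165 -0.08832594  0.12215188]
midline lateral -0.0007812687819252106
```

Tube is parallel to the cradle (68.5° vs 68.7°), middle within 1 mm both ways. Lowering straight down.

Run:
```python
from h import *
plan((.4605,-.1226,.05,-20.6),(.4605,-.1226,.009,-20.6))
```

```text
t 25.68 pos [ 0.46   -0.1224  0.1104] jaw -20.6 j6 -1.1 w 0.0124 F [ 0.31  0.34 -0.79]
(0.4605, -0.1226, 0.05, -20.6) slide [0.0604, -0.0014, 0.0001] roll -0.0 j6 fin 5.7
(0.4605, -0.1226, 0.009, -20.6) slide [0.1014, -0.0027, 0.0001] roll -0.0 j6 fin 5.7
```

Call:
play_rows:
  slide:
    - [0.04,-0.001,0]
    - [0.065,-0.0015,0]
    - [0.08,-0.002,0]
    - [0.09,-0.0025,0]
    - [0.097,-0.0025,0]
    - [0.101,-0.0025,0]
    - [0.102,-0.0025,0]
    - [0.102,-0.0025,0]
  roll: [0,0,0,0,0,0,0,0]
  grip: [0.005,0.005,0.005,0.005,0.005,0.005,0.005,0.005]

```text
time_s: 26.68
ee_pos: [0.4613, -0.1227, 0.0094]
eef_rot: [1.593, 1.537, -0.339]
contact_force: [-0.9, 1.4, 4.0]
grip_width: 0.0129
```

Run:
```python
from h import *
p,d,c=snap('wrist','w19')
cv2.imwrite('pics/w19c.png',cv2.resize(p[120:360,190:450],(650,600),interpolation=cv2.INTER_CUBIC))
plan((.4605,-.1226,.14,-20.6))
```

```text
t 26.73 pos [ 0.4613 -0.1227  0.0093] jaw -20.6 j6 -1.1 w 0.013 F [-0.4   2.01  4.36]
(0.4605, -0.1226, 0.14, -20.6) slide [-0.1306, 0.0036, 0.0001] roll -0.0 j6 fin 5.7
```

View pics/w19c.png

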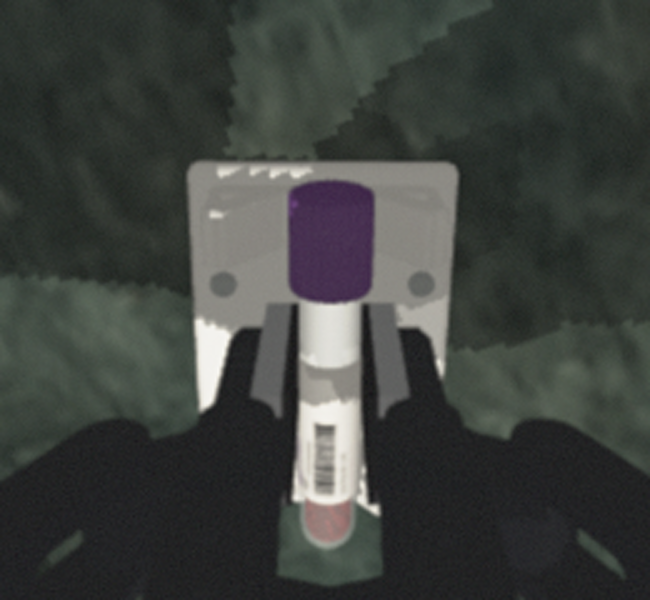

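The tube lies in the notches (cap centred between the saddle walls, crop (332,245)), 4 N upward contact. Release and rise.

Call:
play_rows:
  slide:
    - [0,0,0]
    - [0,0,0]
    - [0,0,0]
    - [-0.01,0.0005,0]
    - [-0.05,0.001,0]
    - [-0.1,0.003,0]
    - [-0.15,0.004,0]
    - [-0.2,0.004,0]
    - [-0.2,0.004,0]
    - [-0.2,0.004,0]
  roll: [0,0,0,0,0,0,0,0,0,0]
  grip: [0.02,0.03,0.036,0.036,0.036,0.036,0.036,0.036,0.036,0.036]

```text
time_s: 27.98
ee_pos: [0.4585, -0.1218, 0.2094]
eef_rot: [1.593, 1.537, -0.338]
contact_force: [-0.2, 0.7, -0.4]
grip_width: 0.0358
```

Run:
```python
from h import *
p,d,c=snap('scene','s20'); p2,d2,c2=snap('wrist','w20'); snap('side','d20')
cv2.imwrite('pics/s20c.png',cv2.resize(p[140:320,300:540],(800,600),interpolation=cv2.INTER_CUBIC))
plan()
z0={'spent':(.582,-.192),'fresh_y':(.463,-.319),'blue':(.609,-.06)}
for f in('s20','w20','d20'):
  print(f)
  fits(f,[(k,v,.016,(.03,.046),.011) for k,v in z0.items()])
  P,col=cloud(f)
  for k,v in z0.items():
    m=(np.hypot(P[:,0]-v[0],P[:,1]-v[1])<.01)&(P[:,2]<.08); print(k,'top',np.sort(P[m,2])[-2:] if m.any() else None)
  r=P[:,:2]-[.4577,-.1275]; u=np.array([.3616,.9323]); v=np.array([.9323,-.3616])
  a=r@u;l=r@v; m=(abs(a)<.045)&(abs(l)<.0095)&(P[:,2]>.0225)&(P[:,2]<.04)
  if m.sum()>20: print('tube along',np.percentile(a[m],[1,99]).round(4),'lat',np.median(l[m]).round(4),'z',np.percentile(P[m,2],[50,98]).round(4),'slope',np.polyfit(a[m],l[m],1)[0].round(3))
  for n,c0 in(('yel',(.4415,.1775)),('red',(.4447,.3415))):
    m=(np.hypot(P[:,0]-c0[0],P[:,1]-c0[1])<.06)&(P[:,2]>.006)&(P[:,2]<.03)
    if m.sum()>50: print(n,m.sum(),cv2.minAreaRect((P[m,:2]*1000).astype(np.float32)))
```

```text
t 28.12 pos [ 0.4578 -0.1215  0.2075] jaw -20.6 j6 -1.1 w 0.0363 F [0.42 0.36 0.58]
s20
spent 58 [ 0.5817 -0.1922] sd 0.0017 zr 0.0306 0.0456
fresh_y 57 [ 0.4628 -0.3193] sd 0.0012 zr 0.0302 0.0459
blue 39 [ 0.6092 -0.0601] sd 0.0013 zr 0.0308 0.0454
spent top [0.05877198 0.05931374]
fresh_y top [0.06241026 0.06283233]
blue top [0.06070187 0.06455715]
tube along [-0.0404  0.0409] lat -0.0018 z [0.0253 0.0289] slope -0.008
yel 144 ((438.9131774902344, 175.43077087402344), (17.33111572265625, 86.17237091064453), 3.3883700370788574)
red 110 ((443.18255615234375, 340.5466003417969), (85.1191177368164, 15.801440238952637), 67.09803771972656)
w20
spent 229 [ 0.5819 -0.1924] sd 0.0013 zr 0.03 0.0459
fresh_y few 0
blue 166 [ 0.6098 -0.0601] sd 0.0004 zr 0.0301 0.046
spent top [0.06189108 0.06205026]
fresh_y top None
blue top [0.06537036 0.06596792]
tube along [-0.0389  0.0429] lat 0.0008 z [0.0267 0.0297] slope -0.004
d20
spent 37 [ 0.584  -0.1917] sd 0.002 zr 0.0307 0.0457
fresh_y 26 [ 0.4639 -0.3181] sd 0.0016 zr 0.0306 0.0457
blue 36 [ 0.6117 -0.0598] sd 0.0011 zr 0.0303 0.046
spent top [0.05913406 0.06144665]
fresh_y top [0.06131917 0.06327111]
blue top [0.06172855 0.06404558]
tube along [-0.0355  0.0444] lat 0.0006 z [0.0263 0.0292] slope 0.012
yel 165 ((443.082275390625, 179.83731079101562), (15.905821800231934, 80.87625885009766), 2.1971452236175537)
red 276 ((445.61566162109375, 342.410400390625), (84.35647583007812, 16.36287498474121), 64.40084075927734)
```

View pics/s20c.png

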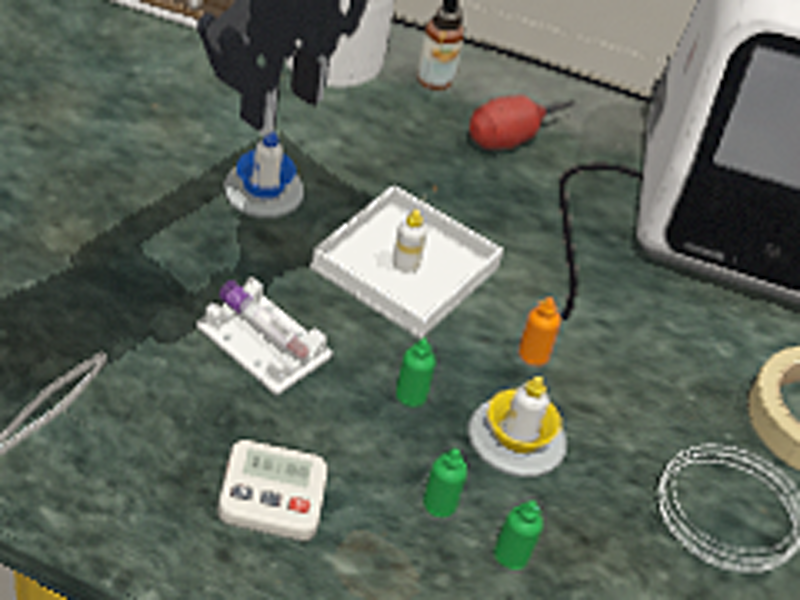

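View pics/w20.png

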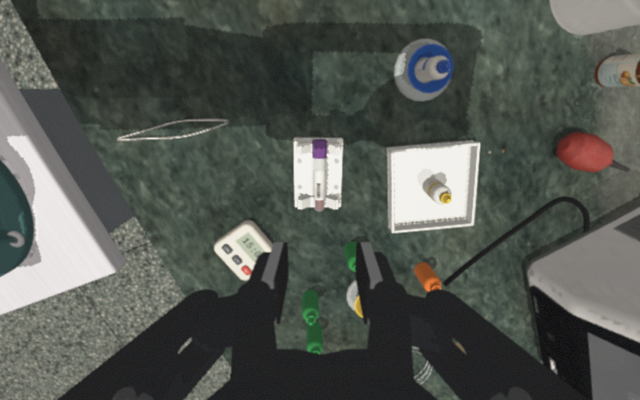

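All placed: in the scene crop the blue bottle is at (267,165), spent one at (410,245), fresh yellow at (525,415), tube in the cradle at (265,320). The arm is clear at z≈0.21. Handing in.

```bash
python3 -c "
from h import *
print(bot.close_job()); print(bot.get_obs()['time_s'])"
```

```text
the job is handed in; nothing more can be done
None
the job is handed in; nothing more can be done
```

I handed the job in at about 28 s of the 109 s. The spent bottle is in the tray, the fresh yellow and blue bottles are seated in their stands, and the purple tube lies in the cradle.

**Last checks (all three cameras, except as noted):**
- **Bottles:** each is within about 2 mm of its tray or stand centre in the scene and wrist views; the side camera reads up to about 3 mm off. They look upright, and their tops are at the expected heights. The wrist view did not show the fresh yellow bottle in the final check, but it did right after placing.
- **Purple tube:** within 2 mm across and about 4 mm along the cradle's middle, and within about 0.02 rad of parallel.
- **Other tubes:** the red and yellow tubes are within about 2 mm of where they started. The green and orange look-alikes were not touched.

**What disagreed:**
- **Fingertip position:** the cameras put the fingertips about 10 mm behind the reported TCP, not 17 mm ahead of it as stated. My first grasp of the spent bottle closed on its cap without moving the bottle. I opened, went lower by the measured offset, and used that offset for every later grasp.
- **Tool tilt:** the tool drifted to about 0.03 rad off vertical during the job. It had no visible effect.
- **Camera agreement:** positions from the three cameras differed by up to about 4 mm.

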